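# Photograph the lidded dishes

## Robot

A 6-joint arm with a two-finger parallel gripper is mounted at the origin on the work surface. World frame = base frame: x ahead of the robot, y to its left, z up, the work surface at z = 0. Lengths are in m, angles in degrees, forces in N, time in s.
With the tool pointing down it reaches from about 0.275 to 0.875 m from the base axis. Payload 12.5 kg.
Tool frame: the origin (TCP) lies midway between the tips of the shut fingers; the grasp point (between the pads) lies 19 mm behind it; z points along the fingers, y is the line along which they close (so a half turn about z gives the same grasp; the last joint's range is limited). The gripper opens to 85 mm and grips with 20 to 120 N. Pads are 22 mm wide; open, the fingers measure 114 mm over their backs; the gripper's body (76 mm by 85 mm) begins 54 mm behind the grasp point. The pads swing forward as they close: fully open they stand 13 mm farther back than shut.
Start: joints at [64.996, 20.094, 94.641, -0, 65.266, -4.847], TCP at [0.189, 0.516, 0.231] pointing down, gripper open.
Joint ranges: [-157.81, 157.81], [-45, 120.19], [0.68, 151.7], [-89.99, 269.99], [4.06, 180], [-164.3, 164.3]. Speed limits (degrees/s): [127.2, 127.2, 159.86, 180, 180, 180].

## Interface

Orientations are given as a 3x3 rotation matrix whose columns are the frame's x, y, z axes.
In Python, from rig import bot, optics, job gives the robot as it stands.
- The arm moves only by the tool jog_arm, never from a script. Its argument "deltas" is a list of rows, each a list of 5 numbers: the opening, from 0 (shut) to 1 (fully open), then the shift along the tool's x, y, z each as a share of 0.25 m, from -1 to 1, then the turn about the tool's z as a share of 180 degrees, from -1 to 1. In form: [[hand, tx, ty, tz, yaw], ...]. A call has 1 to 20 rows; each row shifts and turns the commanded pose from where the row before left it, along the tool's axes as they then stand; what a row does not reach is not made up. A row lasts 1/12 s, in which the tool goes at most 41.7 mm and 7.16 degrees, less where a joint would pass 70% of its speed; a pose out of reach is approached as far as the arm can. A call with a number of a shift or a turn outside -1 to 1 is refused whole. A call with a gripper value outside its range is refused whole. The fingers move at their own pace and stop on an object; "squeeze" is the grip in N (left out, the last holds). Time passes only in rows, so rows that do not move let the fingers close. It gives the time, the measured TCP pose, the force, the opening and the grip force at its end, in the units of the state.
- bot.sense(): the state, without advancing time (a new reading comes with each control period).
- optics.camera(name): name is "scene" or "top" or "wrist"; returns a dict with "image" (400x640x3 uint8, red, green, blue), "z_map" (400x640 float32, m along the optical axis (not along the pixel's ray), 0 where there is no reading), "mtx" (3x3 intrinsics, pixels), "k1" (the pictures are not rectified: a ray, as slopes to the right and down, at radius r is drawn at 1 + k1 r^2 times it, then the intrinsics apply), "R" (3x3) and "t" (3): a world point X has camera coordinates R X + t. Camera axes: x right, y down, z forward; pixel columns grow to the right and rows downward; lengths in m; the calibration is good to about 2 mm. A picture is of the moment at which its call begins.
- job.finish_job(): hands the job in; it is judged then, once.
The state is a dict: "clock": time; "joint_pos": joint angles; "joint_velocities": joint speeds; "effort": joint torques, N m; "ee_pos": TCP position; "tool_rot": TCP orientation; "wrist_force": force on the tool from outside, world axes, zero at the start; "wrist_torque": the same for the moment, N m; "opening": finger opening in m; "grip_force": force on a finger pad.
Only numpy, scipy, OpenCV 4.12 (cv2) and the standard library are available. Lean on these libraries where they do the work, as an engineer would, in place of code of your own. Each camera call takes 0.05 s, during which the arm holds its last target. There are 200 camera calls.

## Task

Photograph the lidded dishes for the catalogue: turn the handwheel clockwise until the camera carriage is right up against its stop, then lift the dishes by their handles one at a time - the round one first, then the square one, then the oblong one, whichever of them are there - and hold each still and level for two seconds at the viewing mark, centred between the two pointers with its handle in line with them and its lid seam at the height of the tips. Put each dish away flat on the floor of the wooden tray, and when all have been photographed wind the camera fully back, away from the viewing mark. Leave the tin, the jar and the mug where they are.

Things in the scene. Friction and masses are not known exactly. Their poses are not given: they have to be found in the camera images.
- dish_round: Closed white ceramic dish in one rigid piece: lid seam 30 mm above the underside, lid top at 42 mm, and on it a centred upright wooden bar handle 55 mm long (along the dish's x), 16 mm thick (y), from 42 to 78 mm up. Origin: centre of the underside; z up. May be absent. Round, 80 mm diameter, about 0.25 kg.
- dish_square: Closed white ceramic dish in one rigid piece: lid seam 30 mm above the underside, lid top at 42 mm, and on it a centred upright wooden bar handle 55 mm long (along the dish's x), 16 mm thick (y), from 42 to 78 mm up. Origin: centre of the underside; z up. May be absent. Square, 95 x 95 mm, about 0.35 kg.
- dish_long: Closed white ceramic dish in one rigid piece: lid seam 30 mm above the underside, lid top at 42 mm, and on it a centred upright wooden bar handle 55 mm long (along the dish's x), 16 mm thick (y), from 42 to 78 mm up. Origin: centre of the underside; z up. May be absent. Oblong, 135 mm (x) by 90 mm (y), about 0.42 kg.
- tray: Fixed open wooden tray, 240 mm (x) by 350 mm (y) outside, 28 mm high, walls and floor 8 mm thick. Origin: centre of the underside; the inner floor is 8 mm above it.
- view_mark (a point): The viewing mark: the point midway between the tips of two level steel pointers, 115 mm above the worktop. Its y axis runs along the line of the pointers, its x axis towards the camera, z up. A dish is in place when its axis passes through this point, its underside is 30 mm below it and its handle (dish x) lies along this y, either way round.
- rig: The fixed photo rig; origin on the worktop straight below view_mark, same axes. Pointer tips at y = +-100 mm, 115 mm up; their posts, 12 mm thick, 121 mm tall, at y = +-130 mm, on a base 12 mm thick, 100 (x) by 290 mm (y). The black camera stands on the +x side, 165 mm tall; wound to the stop its lens ends 120 mm from the mark. Handwheel axis at x -110, y +250 mm.
- wheel_hub (a point): Centre of the horizontal handwheel (122 mm over its 12 mm thick black rim) of the photo rig, 70 mm above the worktop, on its upright axis. Fixed to the rig; axes as those of view_mark.
- crank_knob (a point): Centre of the top of the upright round black knob on the handwheel: 20 mm diameter, standing from 7 to 49 mm above the wheel's centre, 45 mm from the axis. The knob spins freely on its own pin, so it can be pinched and led round without turning the gripper. The wheel turns with about 1 N at the knob and stays where it is left.
- handwheel (a joint): Angle of the handwheel in rad, 0 to 15.71 (2.5 turns), growing clockwise seen from above. At 0 the knob lies on the hub's +x side; at angle a it lies at -a about the hub's z axis. It is hard-stopped at both ends.
- camera (a joint): Travel of the camera carriage in m towards the viewing mark: 0 fully back, 0.075 against the stop block. It is driven by the handwheel: 30 mm a turn (0.004775 m per rad).
- index_tip (a point): Tip of the slim steel index strip that runs along the rail from the camera carriage towards the mark, 35 mm above the worktop, moving with the carriage: in the frame of view_mark its x is 60 mm when the carriage is at the stop, 135 mm when fully back. Axes as those of view_mark.
- tin: Food tin with a flat metal lid, 68 mm diameter, 110 mm tall, to be left alone. Origin: centre of the underside.
- jar: Jar, 72 mm diameter, 100 mm tall with a lid, to be left alone. Origin: centre of the underside.
- mug: White mug, 80 mm diameter, 90 mm tall, to be left alone. Origin: centre of the underside.
Not all that is in view belongs to the job. Leave any blue or orange look-alike of the dish_round alone. What is shaped like the dish_long but orange is not meant.

How it is judged:
By the outcome, as a careful person would: the job done as asked, in the order asked, and still so for the second after the job is handed in, with the robot touching nothing.
Of dish_round, dish_square, dish_long only 2 to 3 are there at a start; the rules pass over those that are not, and their reading is None.
At some moment in a run one of dish_round, dish_square, dish_long may be knocked a few centimetres aside while the robot is not near it.
Once in a run the grip may slacken for a moment while it holds something.
It also fails if it takes over 210 s, if anything falls off the work surface, if the arm or the gripper's body presses on something with over 40 N, if the wrist force passes 120 N, or if a joint passes its speed limit or range.

## Working session

There is one attempt and no reset: what is moved stays moved. The work goes in short steps, Python scripts to look and compute and a tool call to move; the robot and the scene stay as the last step left them, time stands still between calls to the robot, and variables do not carry over. Pictures are saved under pics/ and viewed, at most 14 in all, crops included, and the job is handed in when it is done.

Besides the shell and the picture viewer there is one more tool, called after "Emit:" by a JSON object that holds its "op" and its "data", one argument or row to a line. jog_arm: Moves the arm, as the interface text tells. Its arguments: {"type":"object","properties":{"deltas":{"type":"array","items":{"type":"array","items":{"type":"number","minimum":-1,"maximum":1}}},"squeeze":{"type":"number"}},"required":["deltas"]}

```bash
ls; mkdir -p pics; cat > h.py <<'E'
import numpy as np,cv2
from rig import bot,optics,job
def snap(n):
    c=optics.camera(n); return c
def pts(c):
    K=c['mtx'];h,w=c['z_map'].shape
    u,v=np.meshgrid(np.arange(w),np.arange(h))
    x=(u-K[0,2])/K[0,0];y=(v-K[1,2])/K[1,1]
    xd,yd=x.copy(),y.copy()
    for _ in range(8):
        s=1+c['k1']*(x*x+y*y); x=xd/s;y=yd/s
    z=c['z_map'];P=np.stack([x*z,y*z,z],-1)
    W=(P-c['t'])@c['R']
    W[z==0]=np.nan
    return W
def proj(c,X):
    p=c['R']@np.array(X)+c['t'];x,y=p[:2]/p[2];s=1+c['k1']*(x*x+y*y)
    return c['mtx'][0,0]*x*s+c['mtx'][0,2],c['mtx'][1,1]*y*s+c['mtx'][1,2]
def save(n,im): cv2.imwrite('pics/'+n,im[:,:,::-1])
E
python3 - <<'E'
from h import *
for n in ['top','scene']:
    c=snap(n);save(n+'0.png',c['image']);np.savez('pics/'+n+'0.npz',**c)
    print(n,c['mtx'].round(1).tolist(),c['k1'],c['R'].round(3).tolist(),c['t'])
print(bot.sense())
E
```

```text
pics
top [[457.9, 0.0, 319.9], [0.0, 457.9, 198.3], [0.0, 0.0, 1.0]] 0.042631220894398164 [[0.017, -1.0, 0.004], [-0.99, -0.017, -0.139], [0.139, -0.002, -0.99]] [0.09643932 0.55088764 1.2871809 ]
scene [[363.8, 0.0, 319.9], [0.0, 363.8, 196.0], [0.0, 0.0, 1.0]] -0.03800372969229555 [[-0.505, 0.863, -0.018], [0.678, 0.384, -0.627], [-0.534, -0.329, -0.779]] [ 0.18573708 -0.3422497   1.46082208]
{'clock': 0.1, 'joint_pos': array([ 6.49965436e+01,  2.01188885e+01,  9.46737965e+01,  2.13132455e-03,
        6.52658646e+01, -4.84684487e+00]), 'joint_velocities': array([-0.07292641, -0.11679348, -0.13284121, -0.02360547, -0.07331285,
       -0.06127151]), 'effort': array([ 1.48884960e-04, -5.06821632e+01, -2.91877627e+01, -7.07105551e-05,
        2.55250518e-03,  1.25847595e-05]), 'ee_pos': array([0.18935913, 0.51605332, 0.23083143]), 'tool_rot': array([[-9.38748841e-01,  3.44601799e-01, -4.62541190e-04],
       [ 3.44602088e-01,  9.38748406e-01, -9.11832445e-04],
       [ 1.19990704e-04, -1.01537431e-03, -9.99999477e-01]]), 'wrist_force': array([-0.14353266,  0.20980885, -0.56189833]), 'wrist_torque': array([-0.01654255,  0.06287461,  0.00581145]), 'grip_force': 0.0, 'opening': 0.08541139467521892}
```

View pics/top0.png

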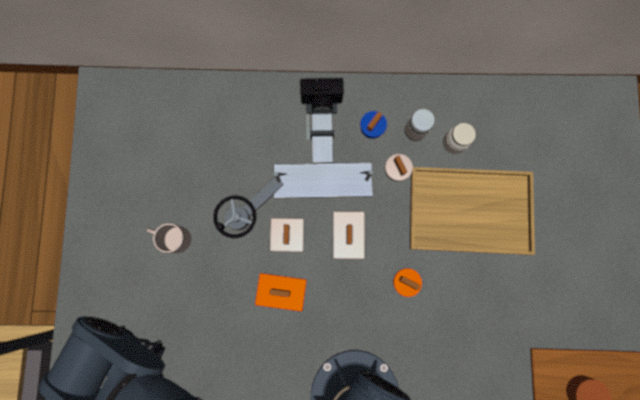

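View pics/scene0.png

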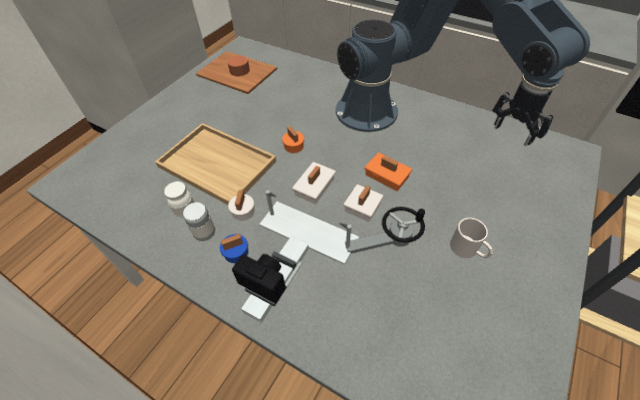

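The top view shows the round dish (398,167), square (287,235), long (349,235), rig base (323,180), handwheel (235,216) and tray (473,211). The decoys are blue (373,124) and orange (280,292 and 408,283). Now I'll measure them.

```bash
cat >> h.py <<'E'
def rect(W,m,lo,hi,box,dense=0):
    q=m&(W[...,2]>lo)&(W[...,2]<hi)
    u0,u1,v0,v1=box; k=np.zeros(q.shape,bool);k[v0:v1,u0:u1]=1
    p=W[q&k]
    (cx,cy),(a,b),th=cv2.minAreaRect(p[:,:2].astype(np.float32))
    if a<b:a,b,th=b,a,th+90
    return len(p),np.round([cx,cy,*np.median(p,0)],4),round(a,4),round(b,4),round(th,1),round(float(np.median(p[:,2])),4)
E
python3 - <<'E'
from h import *
c=dict(np.load('pics/top0.npz'));W=pts(c);A=np.ones(W.shape[:2],bool)
for n,b in dict(round=(380,418,148,185),square=(268,306,215,255),long=(330,368,205,262)).items():
    print(n,'handle',rect(W,A,.06,.09,b),'body',rect(W,A,.025,.055,b))
print('tray',rect(W,A,.02,.036,(405,540,160,262)))
print('base',rect(W,A,.008,.02,(270,378,155,202)))
print('post',rect(W,A,.09,.13,(270,295,160,195)),rect(W,A,.09,.13,(350,378,160,195)))
print('wheel',rect(W,A,.055,.085,(205,262,185,245)),'knob',rect(W,A,.095,.13,(205,262,180,245)))
print('cam',rect(W,A,.13,.18,(295,350,60,120)))
print('strip',rect(W,A,.028,.042,(295,350,60,200)))
for n,b in dict(tin=(400,440,100,142),jar=(443,480,115,155),blue=(355,392,105,140)).items(): print(n,rect(W,A,.03,.13,b))
cc=dict(np.load('pics/scene0.npz'));V=pts(cc);B=np.ones(V.shape[:2],bool)
print('knob s',rect(V,B,.095,.13,(380,430,195,250)),'wheel',rect(V,B,.055,.085,(380,430,195,250)))
for n,b in dict(round=(225,258,185,222),square=(340,388,180,222),long=(290,340,160,202)).items(): print(n,rect(V,B,.06,.09,b))
print('post',rect(V,B,.09,.13,(255,280,180,220)),rect(V,B,.09,.13,(335,358,215,255)))
i=np.vstack([cv2.resize(c['image'][150:260,200:420],(800,400),interpolation=2)]);save('t1.png',i)
E
```

```text
round handle (129, array([ 0.6443, -0.1229,  0.6438, -0.122 ,  0.0771]), 0.0545, 0.017, 26.3, 0.0771) body (514, array([ 0.6435, -0.1297,  0.639 , -0.1189,  0.0414]), 0.0983, 0.0797, 80.7, 0.0414)
square handle (115, array([0.4434, 0.2   , 0.4422, 0.2002, 0.0782]), 0.0531, 0.0144, 1.0, 0.0782) body (979, array([0.443 , 0.2003, 0.4414, 0.1993, 0.0418]), 0.0947, 0.0946, 0.4, 0.0418)
long handle (116, array([0.444 , 0.0248, 0.4447, 0.0245, 0.0778]), 0.0526, 0.0145, 0.5, 0.0778) body (1332, array([0.4449, 0.0235, 0.4437, 0.0245, 0.0418]), 0.1317, 0.0868, 0.7, 0.0418)
tray (1294, array([ 0.5249, -0.3329,  0.5247, -0.3449,  0.0273]), 0.3591, 0.24, 88.6, 0.0273)
base (2878, array([0.6122, 0.0998, 0.6057, 0.1012, 0.0124]), 0.3084, 0.1272, 90.4, 0.0124)
post (45, array([0.6052, 0.218 , 0.6024, 0.2245, 0.118 ]), 0.0347, 0.0124, 101.5, 0.118) (47, array([ 0.6112, -0.0192,  0.6112, -0.0237,  0.1187]), 0.0322, 0.0117, 96.4, 0.1187)
wheel (675, array([0.4886, 0.3447, 0.4878, 0.3448, 0.0745]), 0.119, 0.1189, 11.7, 0.0745) knob (55, array([0.459 , 0.3773, 0.4581, 0.3755, 0.1187]), 0.0188, 0.0181, 48
[... 411 characters left out ...]
8 ,  0.7693, -0.046 ,  0.0429]), 0.0811, 0.0778, 83.1, 0.0429)
knob s (72, array([0.4607, 0.3782, 0.4646, 0.3787, 0.1167]), 0.0201, 0.0184, 60.2, 0.1167) wheel (619, array([0.4927, 0.344 , 0.4947, 0.347 , 0.0746]), 0.1211, 0.1163, 56.3, 0.0746)
round (111, array([ 0.648 , -0.1176,  0.6506, -0.1138,  0.0759]), 0.0539, 0.0165, 24.7, 0.0759)
square (146, array([0.4736, 0.2419, 0.4629, 0.2058, 0.0751]), 0.1327, 0.0508, 57.3, 0.0751)
long (104, array([0.4503, 0.0241, 0.4532, 0.0268, 0.0752]), 0.0546, 0.0177, 179.4, 0.0752)
post (53, array([ 0.6154, -0.0195,  0.6172, -0.0254,  0.1159]), 0.0325, 0.0101, 98.3, 0.1159) (66, array([0.6041, 0.219 , 0.6085, 0.2275, 0.115 ]), 0.0339, 0.0131, 82.5, 0.115)
```

View pics/t1.png

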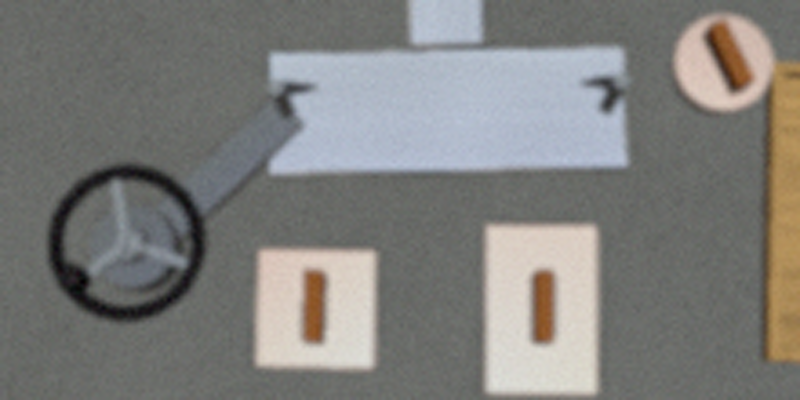

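Turning the crank comes first: travel is about 19 mm now (angle about 4.0 rad), so it needs about 1.86 turns clockwise. Squaring the tool and moving above the knob.

Emit:
{"op": "jog_arm", "data": {
  "deltas": [
    [0.6, 0, 0, 0, -0.0373],
    [0.6, 0, 0, 0, -0.0373],
    [0.6, 0, 0, 0, -0.0373],
    [0.6, -0.108, -0.0556, 0, 0],
    [0.6, -0.108, -0.0556, 0, 0],
    [0.6, -0.108, -0.0556, 0, 0],
    [0.6, -0.108, -0.0556, 0, 0],
    [0.6, -0.108, -0.0556, 0, 0],
    [0.6, -0.108, -0.0556, 0, 0],
    [0.6, -0.108, -0.0556, 0, 0],
    [0.6, -0.108, -0.0556, 0, 0],
    [0.6, -0.108, -0.0556, 0, 0],
    [0.6, -0.108, -0.0556, 0, 0],
    [0.6, 0, 0, 0, 0],
    [0.6, 0, 0, 0, 0]
  ]
}}

```text
clock: 1.35
ee_pos: [0.4602, 0.3764, 0.2307]
tool_rot: [[-1.0, 0.002, -0.001], [0.002, 1.0, -0.001], [0.001, -0.001, -1.0]]
wrist_force: [-0.6, -0.3, 0.2]
opening: 0.0512
grip_force: 0.0
```

```bash
python3 - <<'E'
from h import *
c=snap('wrist');W=pts(c);A=np.ones(W.shape[:2],bool);b=(0,640,0,400)
q=(abs(W[...,0]-.46)<.03)&(abs(W[...,1]-.377)<.03)
print(rect(W,q,.108,.13,b))
q=(abs(W[...,0]-.49)<.09)&(abs(W[...,1]-.345)<.09);print(rect(W,q,.06,.085,b))
print(proj(c,[.46,.377,.119]));save('w1.png',c['image'])
E
```

```text
(492, array([0.4583, 0.3781, 0.4573, 0.3784, 0.1188]), 0.0197, 0.0188, 177.9, 0.1188)
(5293, array([0.4869, 0.3453, 0.481 , 0.3472, 0.0743]), 0.1211, 0.1191, 53.5, 0.0743)
(np.float64(322.2633049791037), np.float64(201.04668960211714))
```

View pics/w1.png

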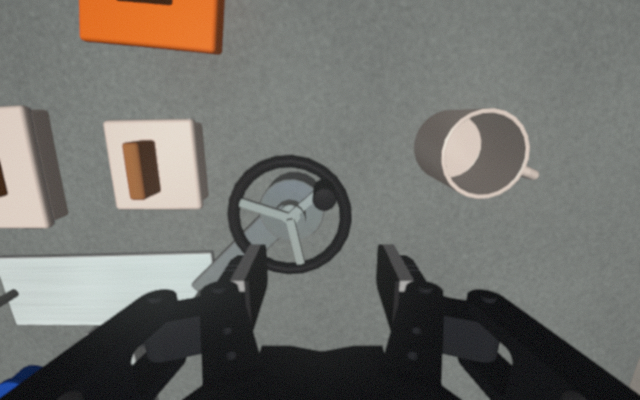

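Emit:
{"op": "jog_arm", "data": {
  "deltas": [
    [0.6, 0.0056, 0.0064, 0.07, 0],
    [0.6, 0, 0, 0.12, 0],
    [0.6, 0, 0, 0.12, 0],
    [0.6, 0, 0, 0.12, 0],
    [0.6, 0, 0, 0.12, 0],
    [0.6, 0, 0, 0.0128, 0],
    [0.0, 0, 0, 0, 0],
    [0.0, 0, 0, 0, 0],
    [0.0, 0, 0, 0, 0],
    [0.0, 0, 0, 0, 0],
    [0.0, 0, 0, 0, 0],
    [0.0, 0, 0, 0, 0]
  ],
  "squeeze": 40
}}

```text
clock: 2.4
ee_pos: [0.4588, 0.3797, 0.0927]
tool_rot: [[-1.0, 0.0, 0.003], [0.0, 1.0, 0.002], [-0.003, 0.002, -1.0]]
wrist_force: [-2.3, 1.1, 7.4]
opening: 0.0189
grip_force: 39.6
```

```bash
cat > circ.py <<'E'
import numpy as np,sys
# start xy, hub xy, a0 a1 (deg world), step
x,y,hx,hy,a0,a1,n=map(float,sys.argv[1:8]); n=int(n)
p=np.array([x,y]);rows=[]
for a in np.radians(np.linspace(a0,a1,n+1)[1:]):
    q=np.array([hx+.045*np.cos(a),hy+.045*np.sin(a)]);d=(q-p)/.25
    d=np.round(d,3);p=p+d*.25;rows.append([0,float(-d[0]),float(d[1]),0,0])
for i in range(0,n,20):print(rows[i:i+20])
E
python3 circ.py .4588 .378 .4878 .345 130 -478 38; python3 circ.py $(python3 -c "
import math;a=math.radians(-478);print(.4878+.045*math.cos(a),.345+.045*math.sin(a))") .4878 .345 -478 -541 6
```

```text
[[0, -0.043, 0.032, 0, 0], [0, -0.048, 0.014, 0, 0], [0, -0.05, 0.0, 0, 0], [0, -0.048, -0.014, 0, 0], [0, -0.043, -0.026, 0, 0], [0, -0.033, -0.037, 0, 0], [0, -0.022, -0.045, 0, 0], [0, -0.009, -0.05, 0, 0], [0, 0.005, -0.05, 0, 0], [0, 0.019, -0.046, 0, 0], [0, 0.031, -0.039, 0, 0], [0, 0.04, -0.03, 0, 0], [0, 0.048, -0.017, 0, 0], [0, 0.05, -0.004, 0, 0], [0, 0.049, 0.011, 0, 0], [0, 0.044, 0.023, 0, 0], [0, 0.036, 0.035, 0, 0], [0, 0.025, 0.044, 0, 0], [0, 0.012, 0.048, 0, 0], [0, -0.002, 0.05, 0, 0]]
[[0, -0.015, 0.048, 0, 0], [0, -0.028, 0.041, 0, 0], [0, -0.039, 0.033, 0, 0], [0, -0.045, 0.02, 0, 0], [0, -0.05, 0.007, 0, 0], [0, -0.05, -0.007, 0, 0], [0, -0.045, -0.02, 0, 0], [0, -0.039, -0.033, 0, 0], [0, -0.028, -0.041, 0, 0], [0, -0.015, -0.048, 0, 0], [0, -0.002, -0.05, 0, 0], [0, 0.012, -0.048, 0, 0], [0, 0.025, -0.044, 0, 0], [0, 0.036, -0.035, 0, 0], [0, 0.044, -0.023, 0, 0], [0, 0.049, -0.011, 0, 0], [0, 0.05, 0.004, 0, 0], [0, 0.048, 0.017, 0, 0]]
[[0, 0.028, 0.018, 0, 0], [0, 0.023, 0.023, 0, 0], [0, 0.02, 0.027, 0, 0], [0, 0.014, 0.029, 0, 0], [0, 0.008, 0.032, 0, 0], [0, 0.002, 0.033, 0, 0]]
```

Emit:
{"op": "jog_arm", "data": {
  "deltas": [
    [0, 0, 0, -0.01, 0],
    [0, -0.043, 0.032, 0, 0],
    [0, -0.048, 0.014, 0, 0],
    [0, -0.05, 0.0, 0, 0],
    [0, -0.048, -0.014, 0, 0],
    [0, -0.043, -0.026, 0, 0],
    [0, -0.033, -0.037, 0, 0],
    [0, -0.022, -0.045, 0, 0]
  ]
}}

```text
clock: 3.07
ee_pos: [0.5297, 0.3592, 0.0929]
tool_rot: [[-1.0, 0.0, -0.002], [0.0, 1.0, -0.0], [0.002, -0.0, -1.0]]
wrist_force: [-7.9, -0.9, -2.6]
opening: 0.0184
grip_force: 42.0
```

Forces are small, so I'll continue round.

Emit:
{"op": "jog_arm", "data": {
  "deltas": [
    [0, -0.009, -0.05, 0, 0],
    [0, 0.005, -0.05, 0, 0],
    [0, 0.019, -0.046, 0, 0],
    [0, 0.031, -0.039, 0, 0],
    [0, 0.04, -0.03, 0, 0],
    [0, 0.048, -0.017, 0, 0],
    [0, 0.05, -0.004, 0, 0],
    [0, 0.049, 0.011, 0, 0],
    [0, 0.044, 0.023, 0, 0],
    [0, 0.036, 0.035, 0, 0],
    [0, 0.025, 0.044, 0, 0],
    [0, 0.012, 0.048, 0, 0],
    [0, -0.002, 0.05, 0, 0]
  ]
}}

```text
clock: 4.15
ee_pos: [0.4427, 0.3549, 0.093]
tool_rot: [[-1.0, -0.001, 0.001], [-0.001, 1.0, -0.0], [-0.001, -0.0, -1.0]]
wrist_force: [14.4, -4.5, -17.3]
opening: 0.0184
grip_force: 40.8
```

Emit:
{"op": "jog_arm", "data": {
  "deltas": [
    [0, -0.015, 0.048, 0, 0],
    [0, -0.028, 0.041, 0, 0],
    [0, -0.039, 0.033, 0, 0],
    [0, -0.045, 0.02, 0, 0],
    [0, -0.05, 0.007, 0, 0],
    [0, -0.05, -0.007, 0, 0],
    [0, -0.045, -0.02, 0, 0],
    [0, -0.039, -0.033, 0, 0],
    [0, -0.028, -0.041, 0, 0],
    [0, -0.015, -0.048, 0, 0],
    [0, -0.002, -0.05, 0, 0],
    [0, 0.012, -0.048, 0, 0],
    [0, 0.025, -0.044, 0, 0],
    [0, 0.036, -0.035, 0, 0],
    [0, 0.044, -0.023, 0, 0],
    [0, 0.049, -0.011, 0, 0],
    [0, 0.05, 0.004, 0, 0],
    [0, 0.048, 0.017, 0, 0]
  ]
}}

```text
clock: 5.65
ee_pos: [0.465, 0.3053, 0.093]
tool_rot: [[-1.0, 0.001, -0.0], [0.001, 1.0, -0.001], [0.0, -0.001, -1.0]]
wrist_force: [2.9, 2.4, -12.2]
opening: 0.0187
grip_force: 41.5
```

Emit:
{"op": "jog_arm", "data": {
  "deltas": [
    [0, 0.028, 0.018, 0, 0],
    [0, 0.023, 0.023, 0, 0],
    [0, 0.02, 0.027, 0, 0],
    [0, 0.014, 0.029, 0, 0],
    [0, 0.008, 0.032, 0, 0],
    [0, 0, 0, 0, 0]
  ]
}}

```text
clock: 6.15
ee_pos: [0.4423, 0.3401, 0.0929]
tool_rot: [[-1.0, -0.001, 0.0], [-0.001, 1.0, 0.001], [-0.0, 0.001, -1.0]]
wrist_force: [-1.2, 0.9, -10.4]
opening: 0.0185
grip_force: 41.5
```

Emit:
{"op": "jog_arm", "data": {
  "deltas": [
    [0, 0.002, 0.017, 0, 0],
    [0, 0, 0.016, 0, 0],
    [0, 0, 0, 0, 0],
    [0, 0, 0, 0, 0]
  ]
}}

```text
clock: 6.48
ee_pos: [0.4419, 0.3437, 0.0929]
tool_rot: [[-1.0, -0.0, -0.002], [-0.0, 1.0, -0.006], [0.002, -0.006, -1.0]]
wrist_force: [-0.6, -22.0, -3.0]
opening: 0.0187
grip_force: 43.0
```

```bash
cat > cam.py <<'E'
from h import *
c=snap('top');W=pts(c);A=np.ones(W.shape[:2],bool)
print('cam',rect(W,A,.13,.18,(295,350,60,150)),bot.sense()['wrist_force'])
for n,b in dict(round=(380,418,148,185),square=(268,306,215,255),long=(330,368,205,262)).items():
    try: print(n,'handle',rect(W,A,.06,.09,b))
    except Exception: print(n,'none')
E
python3 cam.py
```

```text
cam (1033, array([0.7703, 0.1056, 0.775 , 0.1065, 0.151 ]), 0.1178, 0.0805, 91.1, 0.151) [  0.04346565 -22.36758716  -2.66307837]
round handle (129, array([ 0.6444, -0.1228,  0.6432, -0.122 ,  0.0769]), 0.0546, 0.0164, 25.3, 0.0769)
square handle (117, array([0.4436, 0.1998, 0.4419, 0.2005, 0.0778]), 0.0533, 0.0145, 1.5, 0.0778)
long handle (117, array([0.4438, 0.0247, 0.4447, 0.0238, 0.0771]), 0.0522, 0.0145, 0.2, 0.0771)
```

Emit:
{"op": "jog_arm", "data": {
  "deltas": [
    [0.5, 0, 0, 0, 0],
    [0.5, 0, 0, 0, 0],
    [0.5, 0, 0, 0, 0],
    [0.5, 0, 0, -0.12, 0],
    [0.5, 0, 0, -0.12, 0],
    [0.5, 0, 0, -0.13, 0.039],
    [0.5, 0, 0, -0.13, 0.039],
    [0.5, 0, 0, -0.13, 0.039],
    [0.5, 0, 0, 0, 0.039],
    [0.5, 0, 0, 0, 0.039],
    [0.5, 0, 0, 0, 0.039],
    [0.5, 0, 0, 0, 0.039],
    [0.5, 0, 0, 0, 0.039],
    [0.5, 0, 0, 0, 0.039],
    [0.5, 0, 0, 0, 0.039],
    [0.5, 0, 0, 0, 0.039],
    [0.5, 0, 0, 0, 0.039],
    [0.5, 0, 0, 0, 0.039],
    [0.5, 0, 0, 0, 0.039],
    [0.5, 0, 0, 0, 0.039]
  ],
  "squeeze": 80
}}

```text
clock: 8.2
ee_pos: [0.4425, 0.3472, 0.2516]
tool_rot: [[0.27, 0.963, 0.002], [0.963, -0.27, 0.002], [0.002, 0.001, -1.0]]
wrist_force: [-0.7, 0.4, 0.3]
opening: 0.0427
grip_force: 0.0
```

Emit:
{"op": "jog_arm", "data": {
  "deltas": [
    [0.5, 0, 0, 0, 0.039],
    [0.5, 0, 0, 0, 0.039],
    [0.5, 0, 0, 0, 0.039],
    [0.5, 0, 0, 0, 0.039],
    [0.5, 0, 0, 0, 0.039],
    [0.5, 0, 0, 0, 0.039],
    [0.5, 0, 0, 0, 0.039]
  ]
}}

```text
clock: 8.78
ee_pos: [0.4425, 0.3472, 0.2516]
tool_rot: [[0.905, 0.426, 0.002], [0.426, -0.905, 0.002], [0.002, -0.001, -1.0]]
wrist_force: [0.7, -0.2, 1.0]
opening: 0.0423
grip_force: 0.0
```

Emit:
{"op": "jog_arm", "data": {
  "deltas": [
    [0.5, -0.0045, 0.127, 0, 0],
    [0.5, -0.0045, 0.127, 0, 0],
    [0.5, -0.0045, 0.127, 0, 0],
    [0.5, -0.0045, 0.127, 0, 0],
    [0.5, -0.0045, 0.127, 0, 0],
    [0.5, -0.0045, 0.127, 0, 0],
    [0.5, -0.0045, 0.127, 0, 0],
    [0.5, -0.0045, 0.127, 0, 0],
    [0.5, -0.0045, 0.127, 0, 0],
    [0.5, -0.0045, 0.127, 0, 0],
    [0.5, -0.0045, 0.127, 0, 0],
    [0.5, -0.0045, 0.127, 0, 0],
    [0.5, -0.0045, 0.127, 0, 0],
    [0.5, -0.0045, 0.127, 0, 0],
    [0.5, -0.0045, 0.127, 0, 0],
    [0.5, -0.0045, 0.127, 0, 0],
    [0.5, 0, 0, 0, 0],
    [0.5, 0, 0, 0, 0]
  ]
}}

```text
clock: 10.28
ee_pos: [0.6456, -0.1207, 0.2509]
tool_rot: [[0.903, 0.43, 0.001], [0.43, -0.903, -0.0], [0.001, 0.001, -1.0]]
wrist_force: [-0.4, 1.1, -0.1]
opening: 0.0431
grip_force: 0.0
```

```bash
cat > wr.py <<'E'
# wrist measure: handle near given xy; print tool-frame offset and angle error
from h import *; import sys
gx,gy=map(float,sys.argv[1:3])
c=snap('wrist');W=pts(c);s=bot.sense();R=s['tool_rot'];p=s['ee_pos']
q=(np.hypot(W[...,0]-gx,W[...,1]-gy)<.06)
r=rect(W,q,.062,.085,(0,640,0,400));print(r)
ta=np.degrees(np.arctan2(R[1,0],R[0,0]));d=R.T@(np.array([r[1][0],r[1][1],0.048])-p)
print('tool angle',ta.round(2),'j6',s['joint_pos'][5].round(1),'pos',p.round(4),'shift/.25',(d/.25).round(4),'yaw/180',((ta-r[4]+90)%180-90)/180)
if len(sys.argv)>3: save(sys.argv[3],c['image'])
E
python3 cam.py; python3 wr.py .6444 -.1228
```

```text
cam (1041, array([0.7706, 0.1059, 0.7754, 0.1066, 0.151 ]), 0.1176, 0.081, 90.5, 0.151) [-0.24314506  1.07814281 -0.43931185]
round handle (10, array([ 0.6635, -0.108 ,  0.6609, -0.1078,  0.0748]), 0.0138, 0.0056, 170.9, 0.0748)
square handle (117, array([0.4434, 0.1999, 0.4421, 0.2005, 0.0776]), 0.0528, 0.0145, 2.2, 0.0776)
long handle (118, array([0.4439, 0.0247, 0.4446, 0.0246, 0.077 ]), 0.0525, 0.0141, 0.6, 0.077)
(878, array([ 0.6452, -0.1217,  0.6465, -0.1208,  0.0777]), 0.0546, 0.0153, 25.4, 0.0777)
tool angle 25.56 j6 49.9 pos [ 0.6451 -0.1189  0.2511] shift/.25 [-0.0051  0.01    0.8123] yaw/180 0.0008955384365087582
```

Emit:
{"op": "jog_arm", "data": {
  "deltas": [
    [0.5, -0.005, 0.008, 0.135, 0],
    [0.5, 0, 0, 0.15, 0],
    [0.5, 0, 0, 0.15, 0],
    [0.5, 0, 0, 0.15, 0],
    [0.5, 0, 0, 0.12, 0],
    [0.5, 0, 0, 0.06, 0],
    [0.5, 0, 0, 0.047, 0],
    [0.5, 0, 0, 0, 0],
    [0, 0, 0, 0, 0],
    [0, 0, 0, 0, 0],
    [0, 0, 0, 0, 0],
    [0, 0, 0, 0, 0],
    [0, 0, 0, 0, 0],
    [0, 0, 0, 0, 0]
  ]
}}

```text
clock: 11.55
ee_pos: [0.6458, -0.1219, 0.0496]
tool_rot: [[0.902, 0.431, 0.003], [0.431, -0.902, -0.001], [0.003, 0.002, -1.0]]
wrist_force: [0.6, 2.0, 8.2]
opening: 0.015
grip_force: 80.0
```

Emit:
{"op": "jog_arm", "data": {
  "deltas": [
    [0, 0, 0, -0.06, 0],
    [0, 0, 0, -0.12, 0],
    [0, 0, 0, -0.12, 0],
    [0, 0, 0, -0.12, 0],
    [0, 0, 0, -0.12, 0],
    [0, 0, 0, -0.12, 0],
    [0, 0, 0, 0, -0.031],
    [0, 0, 0, 0, -0.031],
    [0, 0, 0, 0, -0.031],
    [0, 0, 0, 0, -0.031],
    [0, 0, 0, 0, -0.031],
    [0, 0, 0, 0, -0.031],
    [0, 0, 0, 0, -0.031],
    [0, 0, 0, 0, -0.031],
    [0, 0, 0, 0, -0.031],
    [0, 0, 0, 0, -0.031],
    [0, 0, 0, 0, -0.031],
    [0, 0, 0, 0, -0.03]
  ]
}}

```text
clock: 13.05
ee_pos: [0.6444, -0.1218, 0.213]
tool_rot: [[-0.045, 0.999, 0.0], [0.999, 0.045, -0.0], [-0.0, 0.0, -1.0]]
wrist_force: [-0.0, -0.2, -2.5]
opening: 0.0149
grip_force: 78.7
```

Emit:
{"op": "jog_arm", "data": {
  "deltas": [
    [0, 0.06, -0.0114, 0, 0],
    [0, 0.09, -0.0114, 0, 0],
    [0, 0.09, -0.0114, 0, 0],
    [0, 0.09, -0.0114, 0, 0],
    [0, 0.09, -0.0114, 0, 0],
    [0, 0.09, -0.0114, 0, 0],
    [0, 0.09, -0.0114, 0, 0],
    [0, 0.09, -0.0114, 0, 0],
    [0, 0.09, -0.0114, 0, 0],
    [0, 0.08, -0.0114, 0, 0],
    [0, 0.03, 0, 0, 0],
    [0, 0, 0, 0, 0]
  ]
}}

```text
clock: 14.05
ee_pos: [0.6066, 0.1012, 0.213]
tool_rot: [[-0.041, 0.999, 0.0], [0.999, 0.041, 0.0], [0.0, 0.0, -1.0]]
wrist_force: [0.4, -1.0, -2.7]
opening: 0.0149
grip_force: 78.6
```

Emit:
{"op": "jog_arm", "data": {
  "deltas": [
    [0, 0, 0, 0.08, 0],
    [0, 0, 0, 0.1, 0],
    [0, 0, 0, 0.08, 0],
    [0, 0, 0, 0.054, 0],
    [0, 0, 0, 0, 0],
    [0, 0, 0, 0, 0]
  ]
}}

```text
clock: 14.55
ee_pos: [0.6071, 0.0986, 0.1341]
tool_rot: [[-0.039, 0.999, -0.001], [0.999, 0.039, -0.0], [-0.0, -0.001, -1.0]]
wrist_force: [0.5, -0.6, -1.9]
opening: 0.0147
grip_force: 78.5
```

```bash
python3 - <<'E'
from h import *
cs={n:snap(n) for n in ['top','wrist','scene']}
for n in cs: np.savez(f'pics/v1{n}.npz',**cs[n])
M=[.609,.0996,.115]
def crop(c,r,w,h):
    u,v=map(int,proj(c,M));u=min(max(u,r),640-r);v=max(v,r//2)
    return cv2.resize(c['image'][max(0,v-r*h//w):v+r*h//w,u-r:u+r],(w,h),interpolation=2)
im=np.hstack([crop(cs['scene'],80,400,300),crop(cs['top'],80,400,300)])
w=cv2.resize(cs['wrist']['image'],(480,300));print(proj(cs['wrist'],M),[proj(cs['wrist'],[.609-y*.038,.0996+y,.115]) for y in(-.1,.1)])
save('v1.png',np.vstack([im,np.hstack([w,np.zeros((300,320,3),np.uint8)])]))
print(bot.sense()['ee_pos'])
E
```

```text
(np.float64(325.1153048606964), np.float64(242.31600725565625)) [(np.float64(324.3281968615471), np.float64(390.5514777393586)), (np.float64(326.05190684298276), np.float64(39.04551457469955))]
[0.60782746 0.09904101 0.13549951]
```

View pics/v1.png

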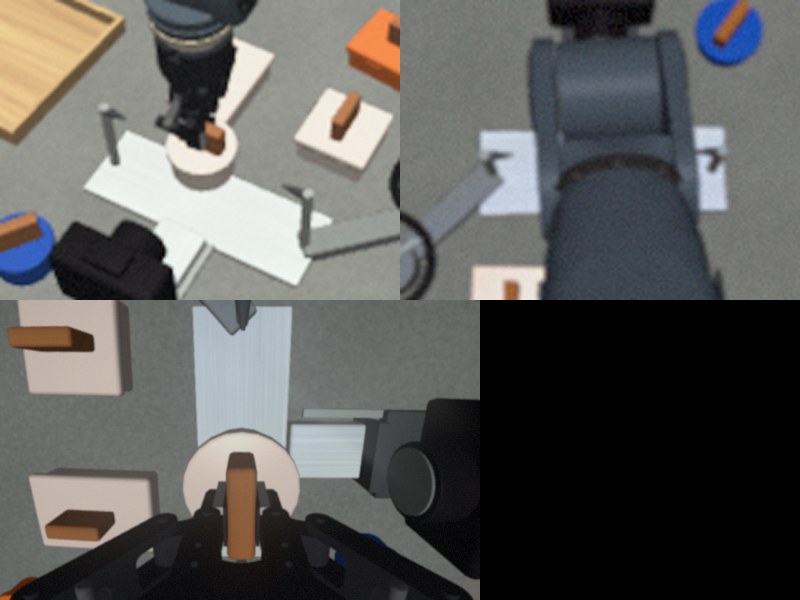

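The wrist view shows the dish between the fingers, with the +y pointer tip at about (324,40) in raw pixels, as predicted. Quantifying the dish against the pointers.

```bash
cat > dm.py <<'E'
from h import *; import sys
def go(cs,r0=.1346,kind='round'):
    for n in ['wrist','scene']:
        c=cs[n];W=pts(c);I=c['image'].astype(int)
        near=(np.hypot(W[...,0]-.609,W[...,1]-.0996)<.085)
        br=(I[...,0]-I[...,2]>50)&near
        try: print(n,'handle',rect(W,br,.155,.175,(0,640,0,400)))
        except Exception as e: print(n,'handle none')
        wh=(I.min(-1)>110)&near
        q=wh&(W[...,2]>.115)&(W[...,2]<.14)
        p=W[q];print(n,'lid z',np.median(p[:,2]).round(4),len(p))
        A=np.c_[p,np.ones(len(p))][:, [0,1,3]];k=np.linalg.lstsq(A,p[:,2],rcond=None)[0];print('  slope',k[:2].round(3))
        h=cv2.convexHull(p[:,:2].astype(np.float32))[:,0]
        if kind=='round':
            # fit circle r=.04 centre by lsq on hull
            from scipy.optimize import least_squares
            f=least_squares(lambda s:np.hypot(h[:,0]-s[0],h[:,1]-s[1])-s[2],[.609,.0996,.04],loss='soft_l1',f_scale=.001);print('  circle',f.x.round(4),len(h))
        else:
            print('  hull rect',rect(W,q,.1,.15,(0,640,0,400)))
        # pointers/posts
        for s in(-1,1):
            m=(abs(W[...,0]-(.609-s*.0045))<.02)&(s*(W[...,1]-.0996)>.085)&(s*(W[...,1]-.0996)<.15)
            qq=m&(W[...,2]>.105)&(W[...,2]<.13)
            if qq.sum()>15:
                P=W[qq];yy=s*(P[:,1]-.0996);e=P[yy<np.percentile(yy,12)]
                print('  ptr',s,len(P),'tip',e.mean(0).round(4),'ymin',yy.min().round(4),'ymax',yy.max().round(4), rect(W,qq,.1,.13,(0,640,0,400))[1:5])
if __name__=='__main__':
    v=sys.argv[1]
    if len(sys.argv)>3:
        cs={n:snap(n) for n in['wrist','scene']}
        for n in cs:np.savez(f'pics/{v}{n}.npz',**cs[n])
    else: cs={n:dict(np.load(f'pics/{v}{n}.npz')) for n in['wrist','scene']}
    go(cs,kind=sys.argv[2]);s=bot.sense();print(s['ee_pos'],s['opening'])
E
python3 dm.py v1 round
```

```text
wrist handle (4347, array([0.6069, 0.0989, 0.607 , 0.1017, 0.1633]), 0.0533, 0.0149, 92.3, 0.1633)
wrist lid z 0.1274 8967
  slope [-0.001 -0.012]
  circle [0.6071 0.099  0.0396] 45
  ptr 1 568 tip [0.604  0.2007 0.1164] ymin 0.0988 ymax 0.1165 (array([0.6029, 0.2072, 0.6038, 0.2094, 0.1175]), 0.0173, 0.0096, 86.5)
scene handle (40, array([0.6078, 0.1152, 0.6084, 0.1168, 0.1626]), 0.0249, 0.0156, 70.9, 0.1626)
scene lid z 0.1269 320
  slope [-0.023 -0.007]
  circle [0.6102 0.0998 0.0394] 21
  ptr -1 40 tip [ 0.6155 -0.0053  0.117 ] ymin 0.1008 ymax 0.1384 (array([ 0.6145, -0.02  ,  0.6173, -0.0246,  0.1175]), 0.0365, 0.0117, 99.5)
  ptr 1 51 tip [0.6071 0.2065 0.1158] ymin 0.1026 ymax 0.1352 (array([0.6052, 0.2186, 0.6087, 0.2248, 0.1177]), 0.0324, 0.0116, 86.7)
[0.60782746 0.09904101 0.13549951] 0.01483553930710668
```

Dish is within about 0.7 mm and 0.2° of the mark, with lid top at 127 mm as required. Holding for over 2 s.

Emit:
{"op": "jog_arm", "data": {
  "deltas": [
    [0, -0.002, 0, 0, 0],
    [0, 0, 0, 0, 0],
    [0, 0, 0, 0, 0],
    [0, 0, 0, 0, 0],
    [0, 0, 0, 0, 0],
    [0, 0, 0, 0, 0],
    [0, 0, 0, 0, 0],
    [0, 0, 0, 0, 0],
    [0, 0, 0, 0, 0],
    [0, 0, 0, 0, 0],
    [0, 0, 0, 0, 0],
    [0, 0, 0, 0, 0],
    [0, 0, 0, 0, 0],
    [0, 0, 0, 0, 0],
    [0, 0, 0, 0, 0],
    [0, 0, 0, 0, 0],
    [0, 0, 0, 0, 0],
    [0, 0, 0, 0, 0],
    [0, 0, 0, 0, 0],
    [0, 0, 0, 0, 0]
  ]
}}

```text
clock: 16.37
ee_pos: [0.6071, 0.0988, 0.1341]
tool_rot: [[-0.041, 0.999, -0.0], [0.999, 0.041, -0.0], [-0.0, -0.0, -1.0]]
wrist_force: [-0.0, -0.0, -2.3]
opening: 0.0147
grip_force: 78.5
```

Emit:
{"op": "jog_arm", "data": {
  "deltas": [
    [0, 0, 0, 0, 0],
    [0, 0, 0, 0, 0],
    [0, 0, 0, 0, 0],
    [0, 0, 0, 0, 0],
    [0, 0, 0, 0, 0],
    [0, 0, 0, 0, 0],
    [0, 0, 0, 0, 0],
    [0, 0, 0, 0, 0],
    [0, 0, 0, 0, 0],
    [0, 0, 0, 0, 0],
    [0, 0, 0, 0, 0],
    [0, 0, 0, 0, 0],
    [0, 0, 0, 0, 0],
    [0, 0, 0, 0, 0],
    [0, 0, 0, 0, 0],
    [0, 0, 0, 0, 0],
    [0, 0, 0, 0, 0],
    [0, 0, 0, 0, 0],
    [0, 0, 0, 0, 0],
    [0, 0, 0, 0, 0]
  ]
}}

```text
clock: 18.03
ee_pos: [0.6071, 0.0988, 0.1341]
tool_rot: [[-0.041, 0.999, 0.0], [0.999, 0.041, -0.0], [-0.0, 0.0, -1.0]]
wrist_force: [-0.1, 0.9, -2.2]
opening: 0.015
grip_force: 78.5
```

```bash
python3 dm.py v1b round 1; python3 cam.py | tail -3; python3 - <<'E'
from h import *
c=dict(np.load('pics/top0.npz'));W=pts(c)
# tray inner floor and walls
I=c['image'].astype(int);w=(I[...,0]-I[...,2]>40)
k=np.zeros(w.shape,bool);k[160:260,408:542]=1
q=w&k&(W[...,2]>.003)&(W[...,2]<.014);print(np.percentile(W[q],[.5,99.5],axis=0).round(4))
q=w&k&(W[...,2]>.021)&(W[...,2]<.034)&(W[...,0]<.6);P=W[q];print(np.percentile(P,[.3,99.7],axis=0).round(4))
E
```

```text
wrist handle (4350, array([0.6064, 0.099 , 0.6066, 0.1016, 0.1624]), 0.0537, 0.0149, 92.4, 0.1624)
wrist lid z 0.1265 8990
  slope [-0.001 -0.012]
  circle [0.6065 0.0989 0.0397] 46
  ptr 1 564 tip [0.6041 0.2007 0.1163] ymin 0.099 ymax 0.1162 (array([0.6039, 0.2071, 0.6039, 0.2092, 0.1176]), 0.0171, 0.0094, 91.8)
scene handle (40, array([0.6072, 0.1149, 0.6083, 0.1163, 0.1617]), 0.0256, 0.017, 73.4, 0.1617)
scene lid z 0.1258 321
  slope [-0.006 -0.02 ]
  circle [0.6097 0.1001 0.0392] 25
  ptr -1 41 tip [ 0.6156 -0.0052  0.1171] ymin 0.1023 ymax 0.1359 (array([ 0.6172, -0.0198,  0.617 , -0.0245,  0.1177]), 0.0331, 0.0117, 82.1)
  ptr 1 49 tip [0.6079 0.2069 0.1171] ymin 0.1028 ymax 0.1358 (array([0.6059, 0.219 , 0.608 , 0.2246, 0.1171]), 0.033, 0.0111, 86.3)
[0.60710161 0.09880478 0.13407782] 0.014754568860529659
round handle (0, array([ 0.,  0., nan, nan, nan]), 0.0, 0.0, 0.0, nan)
square handle (117, array([0.4435, 0.1999, 0.4423, 0.1994, 0.0776]), 0.053, 0.0143, 1.0, 0.0776)
long handle (0, array([ 0.,  0., nan, nan, nan]), 0.0, 0.0, 0.0, nan)
[[ 0.413  -0.5036  0.0031]
 [ 0.6372 -0.1743  0.0137]]
[[ 0.4027 -0.5117  0.0212]
 [ 0.5978 -0.1587  0.0338]]
  return _methods._mean(a, axis=axis, dtype=dtype,
  ret = um.true_divide(
  ret = ret.dtype.type(ret / rcount)
```

The dish settled about 1 mm off in x and 0.7 mm low. I'll nudge it and hold again to be safe.

Emit:
{"op": "jog_arm", "data": {
  "deltas": [
    [0, 0, 0.004, -0.003, 0],
    [0, 0, 0, 0, 0],
    [0, 0, 0, 0, 0],
    [0, 0, 0, 0, 0],
    [0, 0, 0, 0, 0],
    [0, 0, 0, 0, 0],
    [0, 0, 0, 0, 0],
    [0, 0, 0, 0, 0],
    [0, 0, 0, 0, 0],
    [0, 0, 0, 0, 0],
    [0, 0, 0, 0, 0],
    [0, 0, 0, 0, 0],
    [0, 0, 0, 0, 0],
    [0, 0, 0, 0, 0],
    [0, 0, 0, 0, 0],
    [0, 0, 0, 0, 0],
    [0, 0, 0, 0, 0],
    [0, 0, 0, 0, 0],
    [0, 0, 0, 0, 0],
    [0, 0, 0, 0, 0]
  ]
}}

```text
clock: 19.85
ee_pos: [0.6081, 0.0989, 0.1348]
tool_rot: [[-0.041, 0.999, -0.0], [0.999, 0.041, -0.0], [-0.0, -0.0, -1.0]]
wrist_force: [-0.3, 0.2, -1.9]
opening: 0.0149
grip_force: 78.5
```

Emit:
{"op": "jog_arm", "data": {
  "deltas": [
    [0, 0, 0, 0, 0],
    [0, 0, 0, 0, 0],
    [0, 0, 0, 0, 0],
    [0, 0, 0, 0, 0],
    [0, 0, 0, 0, 0],
    [0, 0, 0, 0, 0],
    [0, 0, 0, 0, 0],
    [0, 0, 0, 0, 0],
    [0, 0, 0, 0, 0],
    [0, 0, 0, 0, 0],
    [0, 0, 0, 0, 0],
    [0, 0, 0, 0, 0],
    [0, 0, 0, 0, 0],
    [0, 0, 0, 0, 0],
    [0, 0, 0, -0.06, 0],
    [0, 0, 0, -0.12, 0],
    [0, 0, 0, -0.12, 0],
    [0, 0, 0, -0.1, 0],
    [0, 0, 0, 0, 0],
    [0, 0, 0, 0, 0]
  ]
}}

```text
clock: 21.52
ee_pos: [0.6085, 0.0989, 0.2359]
tool_rot: [[-0.041, 0.999, 0.002], [0.999, 0.041, 0.0], [0.0, 0.002, -1.0]]
wrist_force: [-1.0, 0.7, -3.3]
opening: 0.0147
grip_force: 78.8
```

Emit:
{"op": "jog_arm", "data": {
  "deltas": [
    [0, -0.07, -0.0144, 0, 0],
    [0, -0.125, -0.0144, 0, 0],
    [0, -0.125, -0.0144, 0, 0],
    [0, -0.125, -0.0144, 0, 0],
    [0, -0.125, -0.0144, 0, 0],
    [0, -0.125, -0.0144, 0, 0],
    [0, -0.125, -0.0144, 0, 0],
    [0, -0.125, -0.0144, 0, 0],
    [0, -0.125, -0.0144, 0, 0],
    [0, -0.125, -0.0144, 0, 0],
    [0, -0.125, -0.0144, 0, 0],
    [0, -0.125, -0.0144, 0, 0],
    [0, -0.05, 0, 0, 0],
    [0, 0, 0, 0.12, 0],
    [0, 0, 0, 0.14, 0],
    [0, 0, 0, 0.14, 0],
    [0, 0, 0, 0.14, 0],
    [0, 0, 0, 0.1, 0],
    [0, 0, 0, 0, 0],
    [0, 0, 0, 0, 0]
  ]
}}

```text
clock: 23.18
ee_pos: [0.5793, -0.2756, 0.0733]
tool_rot: [[-0.041, 0.999, -0.003], [0.999, 0.041, 0.002], [0.002, -0.003, -1.0]]
wrist_force: [-0.6, -0.0, -1.9]
opening: 0.0149
grip_force: 78.6
```

Emit:
{"op": "jog_arm", "data": {
  "deltas": [
    [0, 0, 0, 0.03, 0],
    [0, 0, 0, 0.02, 0],
    [0, 0, 0, 0.01, 0],
    [0, 0, 0, 0.003, 0],
    [0, 0, 0, 0, 0],
    [0, 0, 0, 0, 0]
  ]
}}

```text
clock: 23.68
ee_pos: [0.5803, -0.2765, 0.0596]
tool_rot: [[-0.041, 0.999, 0.001], [0.999, 0.041, -0.0], [-0.0, 0.001, -1.0]]
wrist_force: [-0.5, 1.2, -2.3]
opening: 0.0144
grip_force: 78.7
```

Emit:
{"op": "jog_arm", "data": {
  "deltas": [
    [0, 0, 0, 0.006, 0],
    [0, 0, 0, 0.004, 0],
    [0, 0, 0, 0, 0],
    [0, 0, 0, 0, 0]
  ]
}}

```text
clock: 24.02
ee_pos: [0.5804, -0.2767, 0.0576]
tool_rot: [[-0.04, 0.999, 0.001], [0.999, 0.04, -0.001], [-0.001, 0.001, -1.0]]
wrist_force: [-2.1, -0.1, 5.8]
opening: 0.0147
grip_force: 80.0
```

Contact with the floor. Releasing, lifting and moving over the square dish.

Emit:
{"op": "jog_arm", "data": {
  "deltas": [
    [0.4, 0, 0, 0, 0],
    [0.4, 0, 0, 0, 0],
    [0.4, 0, 0, 0, 0],
    [0.5, 0, 0, -0.07, 0],
    [0.5, 0, 0, -0.14, 0],
    [0.5, 0, 0, -0.14, 0.039],
    [0.5, 0, 0, -0.14, 0.039],
    [0.5, 0, 0, -0.14, 0.039],
    [0.5, 0, 0, -0.14, 0.039],
    [0.5, 0, 0, 0, 0.039],
    [0.5, 0, 0, 0, 0.039],
    [0.5, 0, 0, 0, 0.039],
    [0.5, 0, 0, 0, 0.039],
    [0.5, 0, 0, 0, 0.039],
    [0.5, 0, 0, 0, 0.039],
    [0.5, 0, 0, 0, 0.039],
    [0.5, 0, 0, 0, 0.039],
    [0.5, 0, 0, 0, 0.038]
  ]
}}

```text
clock: 25.52
ee_pos: [0.5801, -0.2763, 0.249]
tool_rot: [[1.0, 0.016, -0.0], [0.016, -1.0, 0.0], [-0.0, -0.0, -1.0]]
wrist_force: [-0.5, -0.6, -0.6]
opening: 0.0427
grip_force: 0.0
```

Emit:
{"op": "jog_arm", "data": {
  "deltas": [
    [0.5, -0.0315, -0.12, 0, 0],
    [0.5, -0.0315, -0.12, 0, 0],
    [0.5, -0.0315, -0.12, 0, 0],
    [0.5, -0.0315, -0.12, 0, 0],
    [0.5, -0.0315, -0.12, 0, 0],
    [0.5, -0.0315, -0.12, 0, 0],
    [0.5, -0.0315, -0.12, 0, 0],
    [0.5, -0.0315, -0.12, 0, 0],
    [0.5, -0.0315, -0.12, 0, 0],
    [0.5, -0.0315, -0.12, 0, 0],
    [0.5, -0.0315, -0.12, 0, 0],
    [0.5, -0.0315, -0.12, 0, 0],
    [0.5, -0.0315, -0.12, 0, 0],
    [0.5, -0.0315, -0.12, 0, 0],
    [0.5, -0.0315, -0.12, 0, 0],
    [0.5, -0.0315, -0.12, 0, 0],
    [0.5, 0, 0, 0, 0],
    [0.5, 0, 0, 0, 0],
    [0.5, 0, 0, 0, 0]
  ]
}}

```text
clock: 27.1
ee_pos: [0.4438, 0.2005, 0.2491]
tool_rot: [[1.0, 0.022, 0.0], [0.022, -1.0, -0.0], [0.0, 0.0, -1.0]]
wrist_force: [0.8, -0.2, 0.4]
opening: 0.0428
grip_force: 0.0
```

```bash
python3 wr.py .4435 .2; cat > tray.py <<'E'
from h import *
c=snap('top');W=pts(c);A=np.ones(W.shape[:2],bool)
m=(W[...,0]<.66)&(W[...,0]>.39)&(W[...,1]<-.165)&(W[...,1]>-.52)
q=(m&(W[...,2]>.065)&(W[...,2]<.1)).astype(np.uint8)
n,l=cv2.connectedComponents(q)
for i in range(1,n):
    if (l==i).sum()>30: print('handle',rect(W,l==i,.06,.1,(0,640,0,400)))
print('lids',rect(W,m,.043,.06,(0,640,0,400)))
E
python3 tray.py
```

```text
(881, array([0.443 , 0.1997, 0.4445, 0.1997, 0.0779]), 0.054, 0.016, 179.4, 0.0779)
tool angle 1.22 j6 107.6 pos [0.444  0.2002 0.2491] shift/.25 [-0.0039  0.0016  0.8043] yaw/180 0.01009569898337601
handle (139, array([ 0.5794, -0.2757,  0.5784, -0.2743,  0.0847]), 0.0545, 0.0158, 91.8, 0.0847)
lids (441, array([ 0.5795, -0.2764,  0.5721, -0.2739,  0.0496]), 0.0778, 0.0767, 15.9, 0.0496)
```

Emit:
{"op": "jog_arm", "data": {
  "deltas": [
    [0.5, -0.003, 0.0016, 0.135, 0.004],
    [0.5, 0, 0, 0.15, 0],
    [0.5, 0, 0, 0.15, 0],
    [0.5, 0, 0, 0.15, 0],
    [0.5, 0, 0, 0.12, 0],
    [0.5, 0, 0, 0.06, 0],
    [0.5, 0, 0, 0.039, 0],
    [0.5, 0, 0, 0, 0],
    [0, 0, 0, 0, 0],
    [0, 0, 0, 0, 0],
    [0, 0, 0, 0, 0],
    [0, 0, 0, 0, 0],
    [0, 0, 0, 0, 0],
    [0, 0, 0, 0, 0],
    [0, 0, 0, 0, 0]
  ]
}}

```text
clock: 28.45
ee_pos: [0.4439, 0.2004, 0.0493]
tool_rot: [[1.0, 0.009, 0.002], [0.009, -1.0, 0.0], [0.002, -0.0, -1.0]]
wrist_force: [0.2, -3.6, 7.4]
opening: 0.0151
grip_force: 79.9
```

Emit:
{"op": "jog_arm", "data": {
  "deltas": [
    [0, 0, 0, -0.06, 0],
    [0, 0, 0, -0.12, 0],
    [0, 0, 0, -0.12, 0],
    [0, 0, 0, -0.12, 0],
    [0, 0, 0, -0.12, 0],
    [0, 0, 0, -0.12, 0],
    [0, 0, 0, 0, -0.0392],
    [0, 0, 0, 0, -0.0392],
    [0, 0, 0, 0, -0.0392],
    [0, 0, 0, 0, -0.0392],
    [0, 0, 0, 0, -0.0392],
    [0, 0, 0, 0, -0.0392],
    [0, 0, 0, 0, -0.0392],
    [0, 0, 0, 0, -0.0392],
    [0, 0, 0, 0, -0.0392],
    [0, 0, 0, 0, -0.0392],
    [0, 0, 0, 0, -0.0392],
    [0, 0, 0, 0, -0.0392],
    [0, 0, 0, 0, -0.039],
    [0, 0, 0, 0, 0]
  ]
}}

```text
clock: 30.12
ee_pos: [0.4426, 0.2004, 0.2133]
tool_rot: [[-0.044, 0.999, -0.0], [0.999, 0.044, 0.0], [0.0, -0.0, -1.0]]
wrist_force: [-0.2, 0.9, -3.4]
opening: 0.0147
grip_force: 78.7
```

Emit:
{"op": "jog_arm", "data": {
  "deltas": [
    [0, -0.04, 0.06, 0, 0],
    [0, -0.054, 0.08, 0, 0],
    [0, -0.054, 0.08, 0, 0],
    [0, -0.054, 0.08, 0, 0],
    [0, -0.054, 0.08, 0, 0],
    [0, -0.054, 0.08, 0, 0],
    [0, -0.054, 0.08, 0, 0],
    [0, -0.054, 0.08, 0, 0],
    [0, -0.014, 0.02, 0, 0],
    [0, 0, 0, 0, 0],
    [0, 0, 0, 0, 0],
    [0, 0, 0, 0, 0],
    [0, 0, 0, 0, 0]
  ]
}}

```text
clock: 31.2
ee_pos: [0.6063, 0.0994, 0.2133]
tool_rot: [[-0.039, 0.999, -0.0], [0.999, 0.039, 0.0], [0.0, -0.0, -1.0]]
wrist_force: [-0.5, -0.0, -3.3]
opening: 0.0146
grip_force: 79.1
```

Emit:
{"op": "jog_arm", "data": {
  "deltas": [
    [0, -0.002, 0.007, 0.08, 0],
    [0, 0, 0, 0.1, 0],
    [0, 0, 0, 0.08, 0],
    [0, 0, 0, 0.055, 0],
    [0, 0, 0, 0, 0],
    [0, 0, 0, 0, 0],
    [0, 0, 0, 0, 0],
    [0, 0, 0, 0, 0]
  ]
}}

```text
clock: 31.87
ee_pos: [0.6094, 0.0985, 0.1358]
tool_rot: [[-0.039, 0.999, 0.002], [0.999, 0.039, 0.0], [0.0, 0.002, -1.0]]
wrist_force: [-1.1, 0.2, -2.7]
opening: 0.0145
grip_force: 79.0
```

```bash
python3 dm.py v2 square 1; python3 tray.py
```

```text
wrist handle (4367, array([0.6087, 0.0977, 0.6088, 0.1007, 0.1644]), 0.0543, 0.015, 92.0, 0.1644)
wrist lid z 0.1284 18608
  slope [ 0.005 -0.012]
  hull rect (18608, array([0.6088, 0.0982, 0.6076, 0.1225, 0.1284]), 0.0952, 0.0942, 2.2, 0.1284)
  ptr 1 555 tip [0.604  0.2006 0.1164] ymin 0.099 ymax 0.1164 (array([0.6039, 0.2072, 0.6038, 0.2093, 0.1176]), 0.0172, 0.0095, 93.0)
scene handle (38, array([0.6087, 0.1159, 0.6099, 0.1167, 0.1629]), 0.0203, 0.017, 42.1, 0.1629)
scene lid z 0.1275 661
  slope [-0.006 -0.013]
  hull rect (661, array([0.6129, 0.0986, 0.6302, 0.1145, 0.1275]), 0.0955, 0.0952, 92.8, 0.1275)
  ptr -1 39 tip [ 0.6145 -0.0063  0.1152] ymin 0.1028 ymax 0.1352 (array([ 0.6164, -0.0194,  0.6174, -0.0245,  0.1175]), 0.0323, 0.0085, 87.7)
  ptr 1 51 tip [0.607  0.2065 0.1156] ymin 0.1022 ymax 0.136 (array([0.6075, 0.2188, 0.6081, 0.2252, 0.1176]), 0.0328, 0.0127, 102.5)
[0.60921384 0.09835379 0.13545135] 0.014878445451234205
handle (141, array([ 0.5797, -0.2758,  0.578 , -0.2744,  0.0843]), 0.0541, 0.0159, 92.1, 0.0843)
lids (451, array([ 0.5799, -0.2762,  0.5724, -0.2736,  0.0495]), 0.0779, 0.0775, 105.8, 0.0495)
```

About 1 mm off in each axis. Correcting, then holding.

Emit:
{"op": "jog_arm", "data": {
  "deltas": [
    [0, 0.0035, -0.0035, 0.0035, 0],
    [0, 0, 0, 0, 0],
    [0, 0, 0, 0, 0],
    [0, 0, 0, 0, 0],
    [0, 0, 0, 0, 0],
    [0, 0, 0, 0, 0],
    [0, 0, 0, 0, 0],
    [0, 0, 0, 0, 0]
  ]
}}

```text
clock: 32.68
ee_pos: [0.6079, 0.0991, 0.1335]
tool_rot: [[-0.039, 0.999, -0.0], [0.999, 0.039, -0.0], [-0.0, -0.0, -1.0]]
wrist_force: [-0.3, -0.6, -2.6]
opening: 0.0146
grip_force: 79.0
```

```bash
python3 dm.py v2b square 1
```

```text
wrist handle (4358, array([0.6074, 0.0984, 0.6074, 0.1013, 0.1621]), 0.0537, 0.0149, 91.9, 0.1621)
wrist lid z 0.1261 18610
  slope [ 0.003 -0.012]
  hull rect (18610, array([0.6073, 0.0984, 0.6061, 0.1231, 0.1261]), 0.0954, 0.0951, 2.0, 0.1261)
  ptr 1 566 tip [0.604  0.2007 0.1163] ymin 0.099 ymax 0.1162 (array([0.6034, 0.2071, 0.6038, 0.2093, 0.1176]), 0.0172, 0.0098, 89.6)
scene handle (36, array([0.6062, 0.1151, 0.6085, 0.1157, 0.1613]), 0.0244, 0.0161, 32.1, 0.1613)
scene lid z 0.1254 661
  slope [-0.005 -0.008]
  hull rect (661, array([0.611 , 0.0993, 0.6288, 0.1149, 0.1254]), 0.0954, 0.0943, 2.0, 0.1254)
  ptr -1 38 tip [ 0.6159 -0.0058  0.1161] ymin 0.1017 ymax 0.136 (array([ 0.6142, -0.0197,  0.6168, -0.0243,  0.1177]), 0.0336, 0.0123, 102.9)
  ptr 1 48 tip [0.6071 0.2066 0.1158] ymin 0.1028 ymax 0.1356 (array([0.6058, 0.2189, 0.6078, 0.2247, 0.1173]), 0.0327, 0.0102, 86.8)
[0.60789471 0.09907892 0.13343064] 0.014763347632071724
```

Emit:
{"op": "jog_arm", "data": {
  "deltas": [
    [0, 0, 0, 0, 0],
    [0, 0, 0, 0, 0],
    [0, 0, 0, 0, 0],
    [0, 0, 0, 0, 0],
    [0, 0, 0, 0, 0],
    [0, 0, 0, 0, 0],
    [0, 0, 0, 0, 0],
    [0, 0, 0, 0, 0],
    [0, 0, 0, 0, 0],
    [0, 0, 0, 0, 0],
    [0, 0, 0, 0, 0],
    [0, 0, 0, 0, 0],
    [0, 0, 0, 0, 0],
    [0, 0, 0, 0, 0],
    [0, 0, 0, 0, 0],
    [0, 0, 0, 0, 0],
    [0, 0, 0, 0, 0],
    [0, 0, 0, 0, 0],
    [0, 0, 0, 0, 0],
    [0, 0, 0, 0, 0]
  ]
}}

```text
clock: 34.45
ee_pos: [0.6079, 0.0991, 0.1335]
tool_rot: [[-0.039, 0.999, -0.0], [0.999, 0.039, 0.0], [0.0, -0.0, -1.0]]
wrist_force: [-0.1, -0.2, -4.0]
opening: 0.0147
grip_force: 79.0
```

Emit:
{"op": "jog_arm", "data": {
  "deltas": [
    [0, 0, 0, 0, 0],
    [0, 0, 0, 0, 0],
    [0, 0, 0, 0, 0],
    [0, 0, 0, 0, 0],
    [0, 0, 0, 0, 0],
    [0, 0, 0, 0, 0],
    [0, 0, 0, 0, 0],
    [0, 0, 0, 0, 0],
    [0, 0, 0, 0, 0],
    [0, 0, 0, 0, 0],
    [0, 0, 0, 0, 0],
    [0, 0, 0, 0, 0],
    [0, 0, 0, 0, 0],
    [0, 0, 0, 0, 0]
  ]
}}

```text
clock: 35.62
ee_pos: [0.6079, 0.0991, 0.1335]
tool_rot: [[-0.039, 0.999, -0.0], [0.999, 0.039, 0.0], [0.0, -0.0, -1.0]]
wrist_force: [0.8, -0.1, -3.2]
opening: 0.0146
grip_force: 79.0
```

Emit:
{"op": "jog_arm", "data": {
  "deltas": [
    [0, 0, 0, -0.004, 0],
    [0, 0, 0, 0, 0],
    [0, 0, 0, 0, 0],
    [0, 0, 0, 0, 0],
    [0, 0, 0, 0, 0],
    [0, 0, 0, 0, 0],
    [0, 0, 0, 0, 0],
    [0, 0, 0, 0, 0],
    [0, 0, 0, 0, 0],
    [0, 0, 0, 0, 0],
    [0, 0, 0, 0, 0],
    [0, 0, 0, 0, 0],
    [0, 0, 0, 0, 0],
    [0, 0, 0, 0, 0],
    [0, 0, 0, 0, 0],
    [0, 0, 0, 0, 0],
    [0, 0, 0, 0, 0],
    [0, 0, 0, 0, 0],
    [0, 0, 0, 0, 0],
    [0, 0, 0, 0, 0]
  ]
}}

```text
clock: 37.28
ee_pos: [0.6079, 0.0991, 0.1344]
tool_rot: [[-0.039, 0.999, -0.0], [0.999, 0.039, -0.0], [-0.0, -0.0, -1.0]]
wrist_force: [0.0, -0.7, -2.6]
opening: 0.0145
grip_force: 79.0
```

Emit:
{"op": "jog_arm", "data": {
  "deltas": [
    [0, 0, 0, 0, 0],
    [0, 0, 0, 0, 0],
    [0, 0, 0, 0, 0],
    [0, 0, 0, 0, 0],
    [0, 0, 0, 0, 0],
    [0, 0, 0, 0, 0],
    [0, 0, 0, 0, 0],
    [0, 0, 0, 0, 0],
    [0, 0, 0, 0, 0],
    [0, 0, 0, 0, 0],
    [0, 0, 0, 0, 0],
    [0, 0, 0, 0, 0],
    [0, 0, 0, 0, 0],
    [0, 0, 0, 0, 0],
    [0, 0, 0, -0.06, 0],
    [0, 0, 0, -0.12, 0],
    [0, 0, 0, -0.12, 0],
    [0, 0, 0, -0.1, 0],
    [0, 0, 0, 0, 0],
    [0, 0, 0, 0, 0]
  ]
}}

```text
clock: 38.95
ee_pos: [0.6083, 0.0991, 0.2354]
tool_rot: [[-0.039, 0.999, 0.002], [0.999, 0.039, 0.0], [0.0, 0.002, -1.0]]
wrist_force: [-0.4, -0.7, -4.3]
opening: 0.0147
grip_force: 79.2
```

Emit:
{"op": "jog_arm", "data": {
  "deltas": [
    [0, -0.07, -0.0119, 0, 0],
    [0, -0.126, -0.0119, 0, 0],
    [0, -0.126, -0.0119, 0, 0],
    [0, -0.126, -0.0119, 0, 0],
    [0, -0.126, -0.0119, 0, 0],
    [0, -0.126, -0.0119, 0, 0],
    [0, -0.126, -0.0119, 0, 0],
    [0, -0.126, -0.0119, 0, 0],
    [0, -0.126, -0.0119, 0, 0],
    [0, -0.126, -0.0119, 0, 0],
    [0, -0.126, -0.0119, 0, 0],
    [0, -0.126, -0.0119, 0, 0],
    [0, -0.126, -0.0119, 0, 0],
    [0, -0.126, -0.0119, 0, 0],
    [0, -0.126, -0.0119, 0, 0],
    [0, -0.126, -0.0119, 0, 0],
    [0, -0.054, 0, 0, 0],
    [0, 0, 0, 0, 0],
    [0, 0, 0, 0, 0]
  ]
}}

```text
clock: 40.53
ee_pos: [0.579, -0.4059, 0.232]
tool_rot: [[-0.038, 0.999, -0.003], [0.999, 0.038, 0.002], [0.002, -0.002, -1.0]]
wrist_force: [0.1, 0.3, -2.9]
opening: 0.0145
grip_force: 79.0
```

Emit:
{"op": "jog_arm", "data": {
  "deltas": [
    [0, 0, 0, 0.12, 0],
    [0, 0, 0, 0.14, 0],
    [0, 0, 0, 0.14, 0],
    [0, 0, 0, 0.14, 0],
    [0, 0, 0, 0.1, 0],
    [0, 0, 0, 0.02, 0],
    [0, 0, 0, 0, 0],
    [0, 0, 0, 0, 0],
    [0, 0, 0, 0, 0],
    [0, 0, 0, 0, 0]
  ]
}}

```text
clock: 41.37
ee_pos: [0.5807, -0.4064, 0.0717]
tool_rot: [[-0.039, 0.999, 0.002], [0.999, 0.039, -0.002], [-0.002, 0.002, -1.0]]
wrist_force: [-0.6, -0.2, -2.6]
opening: 0.0146
grip_force: 78.9
```

Emit:
{"op": "jog_arm", "data": {
  "deltas": [
    [0, 0, 0, 0.03, 0],
    [0, 0, 0, 0.015, 0],
    [0, 0, 0, 0.006, 0],
    [0, 0, 0, 0.004, 0],
    [0, 0, 0, 0.002, 0],
    [0, 0, 0, 0, 0],
    [0, 0, 0, 0, 0],
    [0, 0, 0, 0, 0]
  ]
}}

```text
clock: 42.03
ee_pos: [0.58, -0.406, 0.0573]
tool_rot: [[-0.039, 0.999, 0.0], [0.999, 0.039, -0.0], [-0.0, 0.0, -1.0]]
wrist_force: [-5.4, 4.0, 15.6]
opening: 0.0147
grip_force: 81.8
```

Emit:
{"op": "jog_arm", "data": {
  "deltas": [
    [0.4, 0, 0, 0, 0],
    [0.4, 0, 0, 0, 0],
    [0.4, 0, 0, 0, 0],
    [0.5, 0, 0, -0.07, 0],
    [0.5, 0, 0, -0.14, 0],
    [0.5, 0, 0, -0.14, 0.039],
    [0.5, 0, 0, -0.14, 0.039],
    [0.5, 0, 0, -0.14, 0.039],
    [0.5, 0, 0, -0.14, 0.039],
    [0.5, 0, 0, 0, 0.039],
    [0.5, 0, 0, 0, 0.039],
    [0.5, 0, 0, 0, 0.039],
    [0.5, 0, 0, 0, 0.039],
    [0.5, 0, 0, 0, 0.039],
    [0.5, 0, 0, 0, 0.039],
    [0.5, 0, 0, 0, 0.039],
    [0.5, 0, 0, 0, 0.039],
    [0.5, 0, 0, 0, 0.039]
  ]
}}

```text
clock: 43.53
ee_pos: [0.5798, -0.4059, 0.2474]
tool_rot: [[1.0, 0.011, -0.0], [0.011, -1.0, 0.0], [-0.0, -0.0, -1.0]]
wrist_force: [0.8, 0.0, 0.4]
opening: 0.0426
grip_force: 0.0
```

```bash
python3 cam.py 2>/dev/null
```

```text
cam (1034, array([0.7704, 0.1059, 0.7754, 0.1064, 0.1511]), 0.118, 0.0809, 90.1, 0.1511) [-0.318179    0.07226248 -0.32296089]
round handle (0, array([ 0.,  0., nan, nan, nan]), 0.0, 0.0, 0.0, nan)
square handle (0, array([ 0.,  0., nan, nan, nan]), 0.0, 0.0, 0.0, nan)
long handle (116, array([0.444 , 0.0248, 0.4447, 0.0237, 0.0778]), 0.0525, 0.0144, 0.2, 0.0778)
```

Emit:
{"op": "jog_arm", "data": {
  "deltas": [
    [0.5, -0.0377, -0.1233, 0, 0],
    [0.5, -0.0377, -0.1233, 0, 0],
    [0.5, -0.0377, -0.1233, 0, 0],
    [0.5, -0.0377, -0.1233, 0, 0],
    [0.5, -0.0377, -0.1233, 0, 0],
    [0.5, -0.0377, -0.1233, 0, 0],
    [0.5, -0.0377, -0.1233, 0, 0],
    [0.5, -0.0377, -0.1233, 0, 0],
    [0.5, -0.0377, -0.1233, 0, 0],
    [0.5, -0.0377, -0.1233, 0, 0],
    [0.5, -0.0377, -0.1233, 0, 0],
    [0.5, -0.0377, -0.1233, 0, 0],
    [0.5, -0.0377, -0.1233, 0, 0],
    [0.5, -0.0377, -0.1233, 0, 0],
    [0.5, 0, 0, 0, 0],
    [0.5, 0, 0, 0, 0],
    [0.5, 0, 0, 0, 0]
  ]
}}

```text
clock: 45.0
ee_pos: [0.441, 0.0231, 0.2479]
tool_rot: [[1.0, 0.019, 0.001], [0.019, -1.0, -0.0], [0.001, 0.0, -1.0]]
wrist_force: [0.1, -0.6, -0.8]
opening: 0.0428
grip_force: 0.0
```

```bash
python3 wr.py .4443 .0245; python3 tray.py
```

```text
(912, array([0.4449, 0.0227, 0.4475, 0.023 , 0.0778]), 0.0554, 0.0159, 0.9, 0.0778)
tool angle 1.0 j6 85.9 pos [0.4411 0.0227 0.2478] shift/.25 [1.510e-02 3.000e-04 7.992e-01] yaw/180 0.0005821833220365768
handle (137, array([ 0.5793, -0.2762,  0.5782, -0.2733,  0.0851]), 0.0536, 0.0161, 91.1, 0.0851)
handle (143, array([ 0.579 , -0.4062,  0.5778, -0.4017,  0.0848]), 0.0587, 0.0159, 92.7, 0.0848)
lids (1378, array([ 0.5776, -0.3461,  0.5721, -0.3786,  0.0496]), 0.217, 0.0944, 92.4, 0.0496)
```

Emit:
{"op": "jog_arm", "data": {
  "deltas": [
    [0.5, 0.014, -0.001, 0.13, 0.001],
    [0.5, 0, 0, 0.15, 0],
    [0.5, 0, 0, 0.15, 0],
    [0.5, 0, 0, 0.15, 0],
    [0.5, 0, 0, 0.12, 0],
    [0.5, 0, 0, 0.06, 0],
    [0.5, 0, 0, 0.039, 0],
    [0.5, 0, 0, 0, 0],
    [0, 0, 0, 0, 0],
    [0, 0, 0, 0, 0],
    [0, 0, 0, 0, 0],
    [0, 0, 0, 0, 0],
    [0, 0, 0, 0, 0],
    [0, 0, 0, 0, 0],
    [0, 0, 0, 0, 0]
  ]
}}

```text
clock: 46.35
ee_pos: [0.4451, 0.0234, 0.0491]
tool_rot: [[1.0, 0.014, 0.003], [0.014, -1.0, -0.0], [0.003, 0.0, -1.0]]
wrist_force: [-1.1, -3.7, 7.7]
opening: 0.0151
grip_force: 79.3
```

Emit:
{"op": "jog_arm", "data": {
  "deltas": [
    [0, 0, 0, -0.06, 0],
    [0, 0, 0, -0.12, 0],
    [0, 0, 0, -0.12, 0],
    [0, 0, 0, -0.12, 0],
    [0, 0, 0, -0.12, 0],
    [0, 0, 0, -0.12, 0],
    [0, 0, 0, 0, -0.0391],
    [0, 0, 0, 0, -0.0391],
    [0, 0, 0, 0, -0.0391],
    [0, 0, 0, 0, -0.0391],
    [0, 0, 0, 0, -0.0391],
    [0, 0, 0, 0, -0.0391],
    [0, 0, 0, 0, -0.0391],
    [0, 0, 0, 0, -0.0391],
    [0, 0, 0, 0, -0.0391],
    [0, 0, 0, 0, -0.0391],
    [0, 0, 0, 0, -0.0391],
    [0, 0, 0, 0, -0.0391],
    [0, 0, 0, 0, -0.0391],
    [0, 0, 0, 0, 0]
  ]
}}

```text
clock: 48.02
ee_pos: [0.4438, 0.0238, 0.2131]
tool_rot: [[-0.045, 0.999, -0.0], [0.999, 0.045, 0.0], [0.0, -0.0, -1.0]]
wrist_force: [-0.1, -0.3, -4.2]
opening: 0.0145
grip_force: 79.0
```

Emit:
{"op": "jog_arm", "data": {
  "deltas": [
    [0, 0.026, 0.062, 0, 0],
    [0, 0.035, 0.083, 0, 0],
    [0, 0.035, 0.083, 0, 0],
    [0, 0.035, 0.083, 0, 0],
    [0, 0.035, 0.083, 0, 0],
    [0, 0.035, 0.083, 0, 0],
    [0, 0.035, 0.083, 0, 0],
    [0, 0.035, 0.083, 0, 0],
    [0, 0.008, 0.02, 0, 0],
    [0, 0, 0, 0, 0],
    [0, 0, 0, 0, 0],
    [0, 0, 0, 0, 0],
    [0, 0, 0, 0, 0]
  ]
}}

```text
clock: 49.1
ee_pos: [0.6063, 0.0996, 0.2132]
tool_rot: [[-0.038, 0.999, -0.0], [0.999, 0.038, -0.0], [-0.0, -0.0, -1.0]]
wrist_force: [0.3, -0.4, -3.8]
opening: 0.0151
grip_force: 79.5
```

Emit:
{"op": "jog_arm", "data": {
  "deltas": [
    [0, -0.001, 0.005, 0.08, 0],
    [0, 0, 0, 0.1, 0],
    [0, 0, 0, 0.08, 0],
    [0, 0, 0, 0.055, 0],
    [0, 0, 0, 0, 0],
    [0, 0, 0, 0, 0],
    [0, 0, 0, 0, 0],
    [0, 0, 0, 0, 0],
    [0, 0, 0, 0, 0],
    [0, 0, 0, 0, 0],
    [0, 0, 0, 0, 0],
    [0, 0, 0, 0, 0],
    [0, 0, 0, 0, 0],
    [0, 0, 0, 0, 0]
  ]
}}

```text
clock: 50.27
ee_pos: [0.6083, 0.0998, 0.1342]
tool_rot: [[-0.04, 0.999, 0.0], [0.999, 0.04, 0.0], [0.0, 0.0, -1.0]]
wrist_force: [-0.9, -0.5, -3.9]
opening: 0.0144
grip_force: 79.3
```

```bash
python3 dm.py v3 long 1
```

```text
wrist handle (4388, array([0.6077, 0.1007, 0.6077, 0.1036, 0.1631]), 0.0538, 0.0149, 92.0, 0.1631)
wrist lid z 0.1271 26512
  slope [ 0.002 -0.006]
  hull rect (26512, array([0.6077, 0.1047, 0.6063, 0.1358, 0.1271]), 0.1257, 0.0908, 92.3, 0.1271)
  ptr 1 609 tip [0.604  0.2011 0.1164] ymin 0.0993 ymax 0.1172 (array([0.603 , 0.2078, 0.6038, 0.2099, 0.1176]), 0.0177, 0.01, 88.0)
scene handle (43, array([0.6083, 0.116 , 0.6089, 0.1189, 0.1617]), 0.0261, 0.0172, 79.3, 0.1617)
scene lid z 0.1263 930
  slope [-0.005 -0.004]
  hull rect (930, array([0.6106, 0.1012, 0.627 , 0.1233, 0.1263]), 0.1347, 0.0912, 92.0, 0.1263)
  ptr -1 40 tip [ 0.6146 -0.0062  0.1154] ymin 0.102 ymax 0.1372 (array([ 0.6146, -0.02  ,  0.617 , -0.0237,  0.1182]), 0.0344, 0.0092, 100.0)
  ptr 1 49 tip [0.6077 0.2068 0.1168] ymin 0.103 ymax 0.1361 (array([0.6048, 0.2195, 0.6087, 0.2246, 0.1177]), 0.0327, 0.0128, 81.9)
[0.60827641 0.09976913 0.13421194] 0.014991205950690702
```

About +1.7 mm off along the pointer line. Correcting and holding.

Emit:
{"op": "jog_arm", "data": {
  "deltas": [
    [0, -0.007, 0, -0.001, 0],
    [0, 0, 0, 0, 0],
    [0, 0, 0, 0, 0],
    [0, 0, 0, 0, 0],
    [0, 0, 0, 0, 0],
    [0, 0, 0, 0, 0],
    [0, 0, 0, 0, 0],
    [0, 0, 0, 0, 0],
    [0, 0, 0, 0, 0],
    [0, 0, 0, 0, 0],
    [0, 0, 0, 0, 0],
    [0, 0, 0, 0, 0],
    [0, 0, 0, 0, 0],
    [0, 0, 0, 0, 0],
    [0, 0, 0, 0, 0],
    [0, 0, 0, 0, 0],
    [0, 0, 0, 0, 0],
    [0, 0, 0, 0, 0],
    [0, 0, 0, 0, 0],
    [0, 0, 0, 0, 0]
  ]
}}

```text
clock: 52.03
ee_pos: [0.6084, 0.098, 0.1345]
tool_rot: [[-0.04, 0.999, 0.0], [0.999, 0.04, -0.0], [-0.0, 0.0, -1.0]]
wrist_force: [0.5, 1.0, -3.9]
opening: 0.0147
grip_force: 79.3
```

Emit:
{"op": "jog_arm", "data": {
  "deltas": [
    [0, 0, 0, 0, 0],
    [0, 0, 0, 0, 0],
    [0, 0, 0, 0, 0],
    [0, 0, 0, 0, 0],
    [0, 0, 0, 0, 0],
    [0, 0, 0, 0, 0],
    [0, 0, 0, 0, 0],
    [0, 0, 0, 0, 0],
    [0, 0, 0, 0, 0],
    [0, 0, 0, 0, 0],
    [0, 0, 0, 0, 0],
    [0, 0, 0, 0, 0],
    [0, 0, 0, 0, 0],
    [0, 0, 0, 0, 0],
    [0, 0, 0, 0, 0],
    [0, 0, 0, 0, 0]
  ]
}}

```text
clock: 53.37
ee_pos: [0.6084, 0.098, 0.1345]
tool_rot: [[-0.04, 0.999, 0.0], [0.999, 0.04, 0.0], [0.0, 0.0, -1.0]]
wrist_force: [0.2, 0.5, -4.2]
opening: 0.015
grip_force: 79.3
```

```bash
python3 dm.py v3b long 1; python3 tray.py
```

```text
wrist handle (4390, array([0.6077, 0.099 , 0.6077, 0.1018, 0.1633]), 0.0534, 0.0149, 91.9, 0.1633)
wrist lid z 0.1273 26523
  slope [ 0.002 -0.005]
  hull rect (26523, array([0.6079, 0.1031, 0.6064, 0.134 , 0.1273]), 0.1253, 0.091, 92.3, 0.1273)
  ptr 1 526 tip [0.6041 0.2006 0.1163] ymin 0.0991 ymax 0.1151 (array([0.6035, 0.2067, 0.6039, 0.2087, 0.1175]), 0.016, 0.009, 90.5)
scene handle (36, array([0.6099, 0.114 , 0.609 , 0.1168, 0.162 ]), 0.0237, 0.0153, 90.7, 0.162)
scene lid z 0.1265 927
  slope [-0.    -0.004]
  hull rect (927, array([0.6111, 0.0989, 0.6267, 0.1213, 0.1265]), 0.1355, 0.0907, 93.0, 0.1265)
  ptr -1 41 tip [ 0.6147 -0.0061  0.1156] ymin 0.1023 ymax 0.1363 (array([ 0.6149, -0.0197,  0.6165, -0.0242,  0.1178]), 0.0338, 0.0118, 96.4)
  ptr 1 50 tip [0.6066 0.2063 0.1149] ymin 0.1025 ymax 0.1355 (array([0.6053, 0.2189, 0.6076, 0.2253, 0.1172]), 0.0323, 0.0113, 80.1)
[0.60835663 0.09800531 0.13446549] 0.014764691647363402
handle (142, array([ 0.6008, -0.2527,  0.5999, -0.2516,  0.0842]), 0.0542, 0.0176, 81.8, 0.0842)
handle (141, array([ 0.5794, -0.4058,  0.5779, -0.4021,  0.0845]), 0.0585, 0.016, 92.1, 0.0845)
lids (1377, array([ 0.5844, -0.3349,  0.5859, -0.379 ,  0.0496]), 0.2448, 0.101, 86.8, 0.0496)
```

Long dish held within 0.3 mm of the mark. The round dish in the tray was knocked to (0.601,-0.253) but stays flat inside. Putting the long one away.

Emit:
{"op": "jog_arm", "data": {
  "deltas": [
    [0, 0, 0, -0.06, 0],
    [0, 0, 0, -0.12, 0],
    [0, 0, 0, -0.12, 0],
    [0, 0, 0, -0.1, 0],
    [0, -0.0616, -0.0402, 0, 0],
    [0, -0.11, -0.0402, 0, 0],
    [0, -0.11, -0.0402, 0, 0],
    [0, -0.11, -0.0402, 0, 0],
    [0, -0.11, -0.0402, 0, 0],
    [0, -0.11, -0.0402, 0, 0],
    [0, -0.11, -0.0402, 0, 0],
    [0, -0.11, -0.0402, 0, 0],
    [0, -0.11, -0.0402, 0, 0],
    [0, -0.11, -0.0402, 0, 0],
    [0, -0.11, -0.0402, 0, 0],
    [0, -0.11, -0.0402, 0, 0],
    [0, -0.11, -0.0402, 0, 0],
    [0, -0.11, -0.0402, 0, 0],
    [0, -0.11, -0.0402, 0, 0],
    [0, -0.11, -0.0402, 0, 0]
  ]
}}

```text
clock: 55.18
ee_pos: [0.464, -0.3372, 0.2346]
tool_rot: [[-0.04, 0.999, 0.0], [0.999, 0.04, -0.0], [-0.0, 0.0, -1.0]]
wrist_force: [0.2, -0.4, -4.2]
opening: 0.0144
grip_force: 79.5
```

Emit:
{"op": "jog_arm", "data": {
  "deltas": [
    [0, 0, 0, 0, 0],
    [0, 0, 0, 0.12, 0],
    [0, 0, 0, 0.14, 0],
    [0, 0, 0, 0.14, 0],
    [0, 0, 0, 0.14, 0],
    [0, 0, 0, 0.1, 0],
    [0, 0, 0, 0.02, 0],
    [0, 0, 0, 0, 0],
    [0, 0, 0, 0, 0],
    [0, 0, 0, 0, 0],
    [0, 0, 0, 0, 0]
  ]
}}

```text
clock: 56.1
ee_pos: [0.4655, -0.3365, 0.0713]
tool_rot: [[-0.04, 0.999, 0.002], [0.999, 0.04, -0.002], [-0.002, 0.002, -1.0]]
wrist_force: [0.0, -0.4, -3.6]
opening: 0.0147
grip_force: 79.3
```

Emit:
{"op": "jog_arm", "data": {
  "deltas": [
    [0, 0, 0, 0.03, 0],
    [0, 0, 0, 0.015, 0],
    [0, 0, 0, 0.006, 0],
    [0, 0, 0, 0.004, 0],
    [0, 0, 0, 0, 0],
    [0, 0, 0, 0, 0],
    [0, 0, 0, 0, 0]
  ]
}}

```text
clock: 56.68
ee_pos: [0.4647, -0.3359, 0.0571]
tool_rot: [[-0.04, 0.999, 0.0], [0.999, 0.04, -0.0], [-0.0, 0.0, -1.0]]
wrist_force: [-5.0, 4.1, 15.8]
opening: 0.0144
grip_force: 82.3
```

Emit:
{"op": "jog_arm", "data": {
  "deltas": [
    [0.4, 0, 0, 0, 0],
    [0.4, 0, 0, 0, 0],
    [0.4, 0, 0, 0, 0],
    [0.5, 0, 0, -0.07, 0],
    [0.5, 0, 0, -0.14, 0],
    [0.5, 0, 0, -0.14, 0],
    [0.5, 0, 0, -0.14, 0],
    [0.5, 0, 0, -0.14, 0],
    [0.5, 0, 0, -0.14, 0],
    [0.5, 0, 0, 0, 0]
  ]
}}

```text
clock: 57.52
ee_pos: [0.4666, -0.3376, 0.2552]
tool_rot: [[-0.04, 0.999, 0.008], [0.999, 0.04, -0.007], [-0.007, 0.008, -1.0]]
wrist_force: [-0.0, -0.2, 0.9]
opening: 0.0426
grip_force: 0.0
```

Emit:
{"op": "jog_arm", "data": {
  "deltas": [
    [0.6, 0.136, 0.001, 0, 0],
    [0.6, 0.136, 0.001, 0, 0],
    [0.6, 0.136, 0.001, 0, 0],
    [0.6, 0.136, 0.001, 0, 0],
    [0.6, 0.136, 0.001, 0, 0],
    [0.6, 0.136, 0.001, 0, 0],
    [0.6, 0.136, 0.001, 0, 0],
    [0.6, 0.136, 0.001, 0, 0],
    [0.6, 0.136, 0.001, 0, 0],
    [0.6, 0.136, 0.001, 0, 0],
    [0.6, 0.136, 0.001, 0, 0],
    [0.6, 0.136, 0.001, 0, 0],
    [0.6, 0.136, 0.001, 0, 0],
    [0.6, 0.136, 0.001, 0, 0],
    [0.6, 0.136, 0.001, 0, 0],
    [0.6, 0.136, 0.001, 0, 0],
    [0.6, 0.136, 0.001, 0, 0],
    [0.6, 0.136, 0.001, 0, 0],
    [0.6, 0.136, 0.001, 0, 0],
    [0.6, 0.136, 0.001, 0, 0]
  ]
}}

```text
clock: 59.18
ee_pos: [0.4423, 0.3455, 0.2479]
tool_rot: [[-0.04, 0.999, 0.0], [0.999, 0.04, 0.0], [0.0, 0.0, -1.0]]
wrist_force: [-0.6, -0.2, 0.5]
opening: 0.0517
grip_force: 0.0
```

Emit:
{"op": "jog_arm", "data": {
  "deltas": [
    [0.6, 0, 0, 0, 0],
    [0.6, 0, 0, 0, 0],
    [0.6, 0, 0, 0, 0]
  ]
}}

```text
clock: 59.43
ee_pos: [0.4426, 0.3434, 0.2478]
tool_rot: [[-0.04, 0.999, -0.0], [0.999, 0.04, -0.001], [-0.001, -0.0, -1.0]]
wrist_force: [0.2, -0.3, -0.4]
opening: 0.0511
grip_force: 0.0
```

```bash
python3 tray.py; python3 - <<'E'
from h import *
c=snap('wrist');W=pts(c);s=bot.sense()
q=(abs(W[...,0]-.443)<.04)&(abs(W[...,1]-.344)<.04)
r=rect(W,q,.105,.13,(0,640,0,400));print(r,s['ee_pos'])
print('shift/.25',(s['tool_rot'].T@(np.array([*r[1][:2],.0925])-s['ee_pos'])/.25).round(4))
c=snap('top');save('t2.png',cv2.resize(c['image'][60:270,190:550],(800,466)));W=pts(c)
m=(W[...,2]>.042)&(W[...,2]<.058)
for n,(x,y,r) in dict(round=(.601,-.2527,.035),square=(.579,-.406,.04),long=(.465,-.336,.043)).items():
    P=W[m&(np.hypot(W[...,0]-x,W[...,1]-y)<r)];k=np.linalg.lstsq(np.c_[P[:,:2],np.ones(len(P))],P[:,2],rcond=None)[0];print(n,k[:2].round(3),np.median(P[:,2]).round(4),len(P))
E
```

```text
handle (138, array([ 0.601 , -0.2536,  0.5997, -0.2518,  0.0845]), 0.0553, 0.0167, 83.1, 0.0845)
handle (145, array([ 0.5793, -0.4051,  0.578 , -0.4021,  0.0846]), 0.0581, 0.016, 92.5, 0.0846)
handle (140, array([ 0.4652, -0.3345,  0.4645, -0.3326,  0.0844]), 0.0561, 0.0162, 91.9, 0.0844)
lids (2740, array([ 0.5324, -0.3372,  0.5335, -0.3591,  0.0496]), 0.2404, 0.2227, 92.6, 0.0496)
(450, array([0.4436, 0.3436, 0.4436, 0.3449, 0.1188]), 0.0193, 0.0192, 48.2, 0.1188) [0.44286074 0.34284058 0.24816963]
shift/.25 [0.003  0.0031 0.6227]
round [-0.003 -0.004] 0.0501 314
square [ 0.009 -0.   ] 0.0499 467
long [-0.009  0.013] 0.0498 582
```

View pics/t2.png

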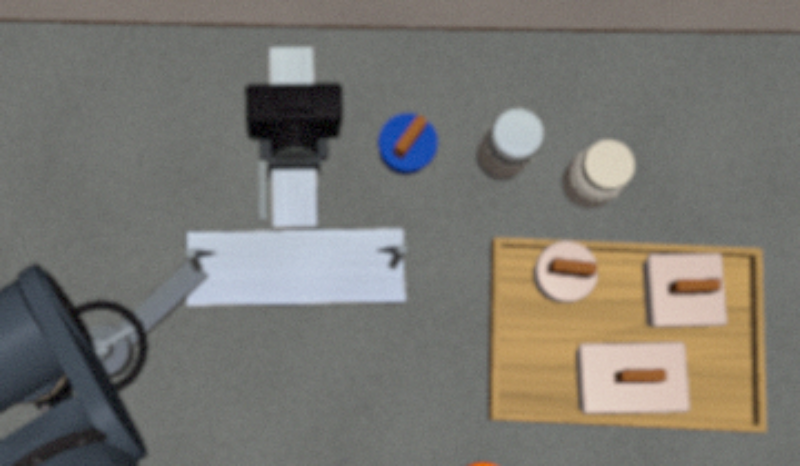

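All three dishes lie flat in the tray ((567,270), (686,289) and (635,377) in the picture). Now pinching the knob and winding back.

Emit:
{"op": "jog_arm", "data": {
  "deltas": [
    [0.6, 0.002, 0, 0.07, 0],
    [0.6, 0, 0, 0.12, 0],
    [0.6, 0, 0, 0.12, 0],
    [0.6, 0, 0, 0.12, 0],
    [0.6, 0, 0, 0.12, 0],
    [0.6, 0, 0, 0.07, 0],
    [0.0, 0, 0, 0, 0],
    [0.0, 0, 0, 0, 0],
    [0.0, 0, 0, 0, 0],
    [0.0, 0, 0, 0, 0],
    [0.0, 0, 0, 0, 0],
    [0.0, 0, 0, 0, 0]
  ],
  "squeeze": 40
}}

```text
clock: 60.58
ee_pos: [0.4441, 0.3442, 0.0947]
tool_rot: [[-0.039, 0.999, 0.003], [0.999, 0.039, 0.001], [0.001, 0.003, -1.0]]
wrist_force: [5.8, 0.1, -8.7]
opening: 0.0183
grip_force: 39.9
```

```bash
python3 - <<'E'
import numpy as np
h=np.array([.4878,.345]);p=np.array([.4431,.3434]);R=np.array([[-.04,.9992],[.9992,.04]]);rows=[]
for a in np.radians(np.linspace(182,182+890,57)[1:]):
    q=h+.045*np.array([np.cos(a),np.sin(a)]);d=np.round(R@(q-p)/.25,3);p=p+R.T@d*.25
    rows.append([0,*map(float,d),0,0])
for i in range(0,56,20):print(rows[i:i+20])
E
```

```text
[[0, -0.049, 0.006, 0, 0], [0, -0.046, 0.019, 0, 0], [0, -0.038, 0.032, 0, 0], [0, -0.029, 0.041, 0, 0], [0, -0.016, 0.047, 0, 0], [0, -0.002, 0.05, 0, 0], [0, 0.011, 0.048, 0, 0], [0, 0.024, 0.044, 0, 0], [0, 0.035, 0.035, 0, 0], [0, 0.044, 0.025, 0, 0], [0, 0.048, 0.011, 0, 0], [0, 0.05, -0.002, 0, 0], [0, 0.047, -0.016, 0, 0], [0, 0.041, -0.028, 0, 0], [0, 0.032, -0.038, 0, 0], [0, 0.02, -0.045, 0, 0], [0, 0.007, -0.05, 0, 0], [0, -0.007, -0.049, 0, 0], [0, -0.02, -0.046, 0, 0], [0, -0.031, -0.038, 0, 0]]
[[0, -0.041, -0.028, 0, 0], [0, -0.047, -0.016, 0, 0], [0, -0.05, -0.002, 0, 0], [0, -0.049, 0.011, 0, 0], [0, -0.043, 0.024, 0, 0], [0, -0.035, 0.035, 0, 0], [0, -0.025, 0.044, 0, 0], [0, -0.011, 0.048, 0, 0], [0, 0.002, 0.05, 0, 0], [0, 0.016, 0.047, 0, 0], [0, 0.028, 0.041, 0, 0], [0, 0.039, 0.032, 0, 0], [0, 0.045, 0.02, 0, 0], [0, 0.049, 0.007, 0, 0], [0, 0.05, -0.007, 0, 0], [0, 0.045, -0.02, 0, 0], [0, 0.038, -0.032, 0, 0], [0, 0.029, -0.041, 0, 0], [0, 0.015, -0.047, 0, 0], [0, 0.002, -0.05, 0, 0]]
[[0, -0.011, -0.049, 0, 0], [0, -0.024, -0.043, 0, 0], [0, -0.036, -0.035, 0, 0], [0, -0.043, -0.024, 0, 0], [0, -0.049, -0.011, 0, 0], [0, -0.049, 0.002, 0, 0], [0, -0.048, 0.016, 0, 0], [0, -0.041, 0.028, 0, 0], [0, -0.031, 0.039, 0, 0], [0, -0.02, 0.045, 0, 0], [0, -0.007, 0.05, 0, 0], [0, 0.007, 0.049, 0, 0], [0, 0.021, 0.045, 0, 0], [0, 0.032, 0.039, 0, 0], [0, 0.041, 0.027, 0, 0], [0, 0.047, 0.016, 0, 0]]
```

Emit:
{"op": "jog_arm", "data": {
  "deltas": [
    [0, -0.049, 0.006, 0, 0],
    [0, -0.046, 0.019, 0, 0],
    [0, -0.038, 0.032, 0, 0],
    [0, -0.029, 0.041, 0, 0],
    [0, -0.016, 0.047, 0, 0],
    [0, -0.002, 0.05, 0, 0],
    [0, 0.011, 0.048, 0, 0],
    [0, 0.024, 0.044, 0, 0],
    [0, 0.035, 0.035, 0, 0],
    [0, 0.044, 0.025, 0, 0],
    [0, 0.048, 0.011, 0, 0],
    [0, 0.05, -0.002, 0, 0],
    [0, 0.047, -0.016, 0, 0],
    [0, 0.041, -0.028, 0, 0],
    [0, 0.032, -0.038, 0, 0],
    [0, 0.02, -0.045, 0, 0],
    [0, 0.007, -0.05, 0, 0],
    [0, -0.007, -0.049, 0, 0],
    [0, -0.02, -0.046, 0, 0],
    [0, -0.031, -0.038, 0, 0]
  ]
}}

```text
clock: 62.25
ee_pos: [0.4533, 0.374, 0.0945]
tool_rot: [[-0.041, 0.999, 0.004], [0.999, 0.041, -0.001], [-0.001, 0.004, -1.0]]
wrist_force: [18.4, -13.1, 0.2]
opening: 0.0187
grip_force: 41.4
```

Emit:
{"op": "jog_arm", "data": {
  "deltas": [
    [0, -0.041, -0.028, 0, 0],
    [0, -0.047, -0.016, 0, 0],
    [0, -0.05, -0.002, 0, 0],
    [0, -0.049, 0.011, 0, 0],
    [0, -0.043, 0.024, 0, 0],
    [0, -0.035, 0.035, 0, 0],
    [0, -0.025, 0.044, 0, 0],
    [0, -0.011, 0.048, 0, 0],
    [0, 0.002, 0.05, 0, 0],
    [0, 0.016, 0.047, 0, 0],
    [0, 0.028, 0.041, 0, 0],
    [0, 0.039, 0.032, 0, 0],
    [0, 0.045, 0.02, 0, 0],
    [0, 0.049, 0.007, 0, 0],
    [0, 0.05, -0.007, 0, 0],
    [0, 0.045, -0.02, 0, 0],
    [0, 0.038, -0.032, 0, 0],
    [0, 0.029, -0.041, 0, 0],
    [0, 0.015, -0.047, 0, 0],
    [0, 0.002, -0.05, 0, 0]
  ]
}}

```text
clock: 63.92
ee_pos: [0.4807, 0.3904, 0.0944]
tool_rot: [[-0.041, 0.999, 0.001], [0.999, 0.041, -0.001], [-0.001, 0.001, -1.0]]
wrist_force: [3.2, -12.6, 9.9]
opening: 0.0185
grip_force: 42.4
```

Emit:
{"op": "jog_arm", "data": {
  "deltas": [
    [0, -0.011, -0.049, 0, 0],
    [0, -0.024, -0.043, 0, 0],
    [0, -0.036, -0.035, 0, 0],
    [0, -0.043, -0.024, 0, 0],
    [0, -0.049, -0.011, 0, 0],
    [0, -0.049, 0.002, 0, 0],
    [0, -0.048, 0.016, 0, 0],
    [0, -0.041, 0.028, 0, 0],
    [0, -0.031, 0.039, 0, 0],
    [0, -0.02, 0.045, 0, 0],
    [0, -0.007, 0.05, 0, 0],
    [0, 0.007, 0.049, 0, 0],
    [0, 0.021, 0.045, 0, 0],
    [0, 0.032, 0.039, 0, 0],
    [0, 0.041, 0.027, 0, 0],
    [0, 0.047, 0.016, 0, 0],
    [0, 0, 0, 0, 0]
  ]
}}

```text
clock: 65.33
ee_pos: [0.5337, 0.3413, 0.0946]
tool_rot: [[-0.04, 0.999, 0.005], [0.999, 0.04, 0.002], [0.002, 0.005, -1.0]]
wrist_force: [10.9, -0.1, 3.5]
opening: 0.0186
grip_force: 41.7
```

Emit:
{"op": "jog_arm", "data": {
  "deltas": [
    [0, 0.018, 0, 0, 0],
    [0, 0.016, 0, 0, 0],
    [0, 0.008, 0, 0, 0],
    [0, 0, 0, 0, 0],
    [0, 0, 0, 0, 0]
  ]
}}

```text
clock: 65.75
ee_pos: [0.5337, 0.348, 0.0945]
tool_rot: [[-0.04, 0.999, 0.005], [0.999, 0.04, -0.002], [-0.003, 0.005, -1.0]]
wrist_force: [14.9, -16.2, 3.6]
opening: 0.0186
grip_force: 41.9
```

```bash
python3 cam.py 2>/dev/null|head -1; python3 tray.py
```

```text
cam (1056, array([0.8454, 0.1095, 0.8504, 0.1086, 0.1511]), 0.1188, 0.084, 90.8, 0.1511) [ 14.37968592 -15.48608362   4.16237437]
handle (140, array([ 0.6011, -0.2533,  0.5997, -0.2517,  0.0842]), 0.0555, 0.0175, 83.3, 0.0842)
handle (143, array([ 0.5791, -0.4056,  0.5779, -0.4029,  0.0847]), 0.0577, 0.0153, 91.5, 0.0847)
handle (135, array([ 0.4653, -0.3344,  0.4648, -0.3341,  0.0843]), 0.0543, 0.016, 92.2, 0.0843)
lids (2742, array([ 0.5318, -0.3361,  0.5214, -0.3588,  0.0495]), 0.2395, 0.2228, 92.0, 0.0495)
```

Carriage is back by 75 mm and against the rear stop. Release and lift.

Emit:
{"op": "jog_arm", "data": {
  "deltas": [
    [0.6, 0, 0, 0, 0],
    [0.6, 0, 0, 0, 0],
    [0.6, 0, 0, 0, 0],
    [0.6, 0, 0, -0.06, 0],
    [0.6, 0, 0, -0.12, 0],
    [0.6, 0, 0, -0.12, 0],
    [0.6, 0, 0, -0.12, 0],
    [0.6, 0, 0, -0.12, 0],
    [0.6, 0, 0, -0.1, 0],
    [0.6, -0.12, 0, 0, 0],
    [0.6, -0.12, 0, 0, 0],
    [0.6, 0, 0, 0, 0],
    [0.6, 0, 0, 0, 0],
    [0.6, 0, 0, 0, 0]
  ]
}}

```text
clock: 67.02
ee_pos: [0.5335, 0.2906, 0.2532]
tool_rot: [[-0.04, 0.999, -0.0], [0.999, 0.04, 0.0], [0.0, -0.0, -1.0]]
wrist_force: [-0.6, 0.8, -0.7]
opening: 0.0512
grip_force: 0.0
```

```bash
python3 cam.py 2>/dev/null|head -1; python3 tray.py; python3 - <<'E'
from h import *
c=snap('wrist');W=pts(c)
q=(abs(W[...,0]-.533)<.05)&(abs(W[...,1]-.346)<.05);print(rect(W,q,.105,.13,(0,640,0,400)))
c=snap('scene');save('s2.png',c['image'])
E
```

```text
cam (1057, array([0.8453, 0.1096, 0.8501, 0.1087, 0.1508]), 0.1189, 0.0833, 90.6, 0.1508) [0.17211652 0.32410436 0.4489716 ]
handle (138, array([ 0.6007, -0.2523,  0.6002, -0.2515,  0.0846]), 0.056, 0.0164, 82.4, 0.0846)
handle (145, array([ 0.579 , -0.4054,  0.5777, -0.4022,  0.0847]), 0.0578, 0.0153, 91.2, 0.0847)
handle (136, array([ 0.4654, -0.3348,  0.4648, -0.3339,  0.0844]), 0.0559, 0.0163, 92.4, 0.0844)
lids (2736, array([ 0.5322, -0.3367,  0.5315, -0.3595,  0.0495]), 0.2389, 0.2225, 92.6, 0.0495)
(419, array([0.5339, 0.3464, 0.5336, 0.3465, 0.119 ]), 0.0192, 0.018, 2.6, 0.119)
```

View pics/s2.png

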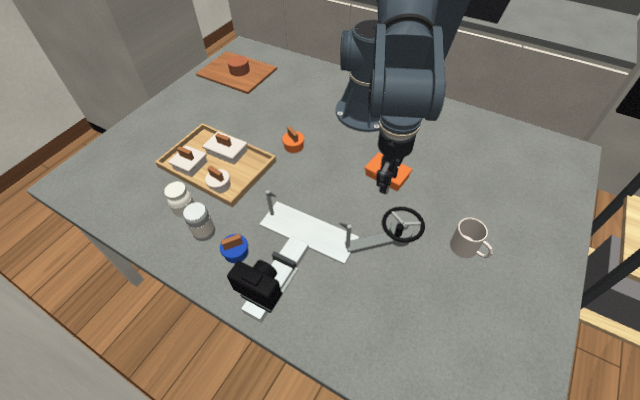

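The scene view shows the three dishes flat in the tray (190-225, 145-180), the camera fully back (255,285), the knob at its zero-side position, and the tin, jar and mug where they were. Handing in.

```bash
python3 -c "
from rig import job;print(job.finish_job())"
```

```text
the job is handed in; nothing more can be done
None
```

I photographed all three dishes in order (round, square, oblong) and handed the job in: each is flat in the tray, the camera is wound fully back, and the tin, jar and mug were not touched.

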